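Close a mould insert into its pinned fixture

ROBOT

A 7-joint arm with a two-finger parallel gripper is mounted at the origin on the work surface. World frame = base frame: x ahead of the robot, y to its left, z up, the work surface at z = 0. Lengths are in m, angles in degrees, forces in N, time in s.
With the tool pointing down it reaches from about 0.425 to 0.875 m from the base axis. Payload 4.7 kg.
Tool frame: the origin (TCP) lies midway between the tips of the shut fingers; the grasp point (between the pads) lies 19 mm behind it; z points along the fingers, x is the direction in which the jaws open and shut, and the axes are right-handed (so a half turn about z gives the same grasp; the last joint's range is limited). The gripper opens to 87 mm and grips with 3 to 60 N. Pads are 19 mm wide; open, the fingers measure 117 mm over their backs; the gripper's body (75 mm by 190 mm) begins 51 mm behind the grasp point.
Start: joints at [69.219, 18.392, -4.016, 83.108, 1.295, 78.541, -3.26], TCP at [0.239, -0.604, 0.223] pointing down, gripper open.
Joint ranges: [-163.93, 163.93], [-17.29, 119.83], [-79.2, 71.16], [3.27, 140.29], [-89.18, 269.18], [5.43, 117.66], [-154.24, 154.24]. Speed limits (degrees/s): [147.25, 147.25, 180, 180, 180, 180, 180].

INTERFACE

Orientations are given as [roll, pitch, yaw] about the fixed x, y, z axes, in that order (R = Rz(yaw) Ry(pitch) Rx(roll)).
In Python, from cell import telemetry, optics, env gives the robot as it stands.
- The arm moves only by the tool arm_command, never from a script. Its arguments are lists of equal length, an entry for each row: "translation": the shift along the tool's x, y, z in cm, a list of three; "twist": the turn about the tool's z in degrees. In form: {"translation": [[x, y, z], ...], "twist": [twist, ...]}. A call has 1 to 10 rows; each row shifts and turns the pose as measured when the row begins, along the tool's axes as they then stand; what a row does not reach is not made up. A row lasts 1/8 s, in which the tool goes at most 62.5 mm and 10.7 degrees, less where a joint would pass 70% of its speed; a pose out of reach is approached as far as the arm can. A call is refused whole if a number of a shift passes 6.25 or a number of a turn 10.7, either way. A call with a gripper value outside its range is refused whole. "grip" is the opening in per cent of the stroke, from 0 (shut) to 100 (fully open), set as the call begins (left out, the last holds). The fingers move at their own pace and stop on an object; "force" is the grip in N (left out, the last holds). Time passes only in rows, so rows that do not move let the fingers close. It gives the time, the measured TCP pose, the force and the opening at its end, in the units of the state.
- telemetry.get_obs(): the state, without advancing time (a new reading comes with each control period).
- optics.read_camera(name): name is "scene" or "top" or "wrist"; returns a dict with "img" (400x640x3 uint8, blue, green, red), "fx", "fy", "cx", "cy" (pixels), "extrinsics" (4x4, takes a point from camera to world coordinates); the wrist camera has in their place "hand_eye" (4x4, takes a point from camera to tool coordinates, whose origin is the TCP and whose axes are the tool frame's). Camera axes: x right, y up, looking along -z (the intrinsics and any distortion apply to the point x, -y, -z); pixel columns grow to the right and rows downward; lengths in m; the calibration is good to about 2 mm. A picture is of the moment at which its call begins: read the wrist's pose just before it. There is no depth.
- env.sign_off(): hands the job in, once; it reports no verdict.
The state is a dict: "time_s": time; "qpos": joint angles; "joint_velocities": joint speeds; "effort": joint torques, N m; "tool_pos": TCP position; "tool_rot": TCP orientation; "force": force on the tool from outside, world axes, zero at the start; "wrist_torque": the same for the moment, N m; "grip_width": finger opening in m.
Only numpy, scipy, OpenCV 4.12 (cv2) and the standard library are available. Lean on these libraries where they do the work, as an engineer would, in place of code of your own. Each camera call takes 0.05 s, during which the arm holds its last target. There are 200 camera calls.

TASK

Pick up the orange push shoe by its handle and use its rubber nose to feed the polished mould insert along the fence, keeping it against the fence, until it is home against the blue stop; nothing but the shoe may touch the insert. Put the shoe back down on its flat underside on the bench, clear of the fixture, then take the cover plate by its black bar, turn its large hole to the large brass pin, and lower it gently and level onto both pins, without forcing it and keeping hold of it until it lies fully down. Let go, and leave the ring, disc, jar and brush alone.

Things in the scene. Friction and masses are not known exactly. Their poses are not given: they have to be found in the camera images.
- fixture: Fixed fixture on the bench: dark steel base 140 (x) x 270 (y) x 12 mm; origin under its centre. In its axes, mm: aluminium fence x 30..64 (face x=30), y -130..130; blue stop face y=110, y 110..130, x -64..64; short aluminium support rail x -64..-34, y 30..110; tops of all three z=38. Insert slides on the base (z=12) in +y along the fence; the -y end is open. Two pins stand up.
- insert: Polished steel-coloured mould insert, loose block 50 (x) x 60 (y) x 22 mm high, star pattern on top, about 0.25 kg; origin at the centre of its underside, axes nearly the fixture's. Starts on the base 2 to 5 mm off the fence, 120 to 155 mm short of home. 4 mm free above it under the cover.
- home (a point): Point on the fixture where the insert's origin lies when it touches both fence and stop: fixture (5, 80, 12) mm; axes as the fixture.
- shoe: Loose orange nylon push shoe, about 0.12 kg, standing on its flat underside: body 130 (x) x 30 (y) x 16 mm high, black rubber nose face at x=+65. Upright handle 50 (x) x 16 (y) mm on its middle, z 16 to 72 mm, to be pinched across y. Origin at the centre of its underside.
- shoe_grip (a point): Where to grip the shoe's handle: on its mid axis, 55 mm above the shoe's underside; axes as the shoe.
- shoe_nose (a point): Centre of the shoe's rubber nose face, 65 mm ahead (+x) of its origin and 8 mm above its underside.
- cover: Loose aluminium cover plate 130 (x) x 120 (y) x 12 mm, about 0.5 kg, flat on the bench; origin at the centre of its underside, below its centre of mass. Black bar handle 70 (x) x 16 (y) mm on thin legs, z 36 to 52 mm. Two through holes, a red dot beside the large one. Fits one way: its axes parallel to the fixture's, +x to +x.
- cover_grip (a point): Centre of the cover's black bar, 44 mm above the plate's underside; pinch across the cover's y; axes as the cover.
- hole_big (a point): Centre of the large hole (13.8 mm) at the plate's underside: cover (48, -35, 0) mm.
- hole_small (a point): Centre of the small hole (9.8 mm) at the plate's underside: cover (-48, 35, 0) mm.
- seat (a point): Point on the fixture where the cover's origin lies when it is fully down on fence, rail and stop: fixture (0, 70, 38) mm; axes as the fixture.
- pin_big (a point): Top of the large brass pin (12 mm diameter, 26 mm high, its top 8 mm tapered), on the fence: fixture (48, 35, 64) mm.
- pin_small (a point): Top of the small steel pin (8 mm diameter, 26 mm high, its top 8 mm tapered), on the support rail: fixture (-48, 105, 64) mm.
- seal_ring: Bystander: black rubber ring, 80 mm outside, 10 mm high; origin under its centre.
- mould_disc: Bystander: aluminium disc with radial slots, 130 mm diameter, 24 mm high; origin under its centre.
- paste_jar: Bystander: jar with a blue cap, 56 mm diameter, 60 mm high; origin under its centre.
- brush: Bystander: hand brush lying on the bench beyond the fixture, roughly along y, about 200 mm long and about 20 mm high; origin under its middle.
There are look-alikes about, which are no part of the job. There is more than one size of the insert; the job needs the middle-sized.

How it is judged:
By the outcome, as a careful person would: the job done as asked, in the order asked, and still so for the second after the job is handed in, with the robot touching nothing.
It also fails if it takes over 69 s, if anything falls off the work surface, if the arm or the gripper's body presses on something with over 40 N, if the wrist force passes 120 N, or if a joint passes its speed limit or range.

## Working session

There is one attempt and no reset: what is moved stays moved. The work goes in short steps, Python scripts to look and compute and a tool call to move; the robot and the scene stay as the last step left them, time stands still between calls to the robot, and variables do not carry over. Pictures are saved under pics/ and viewed, about 8 in all and at most 12, crops included, and the job is handed in when it is done.

Besides the shell and the picture viewer there is one more tool, called after ">>>" by a JSON object that holds its "fn" and its "kwargs". arm_command: Moves the arm, as the interface text tells. Its arguments: {"type":"object","properties":{"translation":{"type":"array","items":{"type":"array","items":{"type":"number"}}},"twist":{"type":"array","items":{"type":"number"}},"grip":{"type":"number"},"force":{"type":"number"}},"required":["translation","twist"]}

```bash
ls; mkdir -p pics; python3 - <<'E'
from cell import telemetry, optics
import cv2,numpy as np
print(telemetry.get_obs())
for n in("top","scene"):
    c=optics.read_camera(n); cv2.imwrite(f"pics/{n}0.png",c["img"]); np.save(f"{n}.npy",c,allow_pickle=True)
    print(n,{k:v for k,v in c.items() if k!="img"})
E
```

```text
pics
{'time_s': 0.0, 'qpos': array([69.21982694, 18.44050098, -4.01601659, 83.17557769,  1.29469827,
       78.54159224, -3.25980854]), 'joint_velocities': array([ 0.0738037 ,  0.0308731 , -0.0404099 , -0.01409928, -0.0716335 ,
        0.03038041,  0.09295676]), 'effort': array([-1.95678736e-04, -4.91286349e+01, -4.03940147e-01, -3.12532282e+01,
       -6.39695465e-02,  4.37951228e-02,  1.73227936e-04]), 'tool_pos': array([ 0.23890519, -0.60389443,  0.22143934]), 'tool_rot': array([ 1.79994625e+02,  1.12439469e-01, -6.84094759e+01]), 'force': array([0.24987344, 0.65439627, 0.57438367]), 'wrist_torque': array([ 0.01605371, -0.00164061,  0.0149587 ]), 'grip_width': 0.08689965666596539}
top {'fx': 399.26910929587274, 'fy': 399.26910929587274, 'cx': 319.64126936088786, 'cy': 194.9873394715663, 'extrinsics': array([[ 0.01859623,  0.98647327, -0.16286393,  0.41626346],
       [-0.99981208,  0.0174555 , -0.00843251,  0.02457211],
       [-0.00547558,  0.16299014,  0.9866125 ,  1.1452291 ],
       [ 0.        ,  0.        ,  0.        ,  1.        ]])}
scene {'fx': 480.43240902082204, 'fy': 480.43240902082204, 'cx': 312.39284131459976, 'cy': 197.12374598399686, 'extrinsics': array([[-0.72721952, -0.51782491,  0.45056535,  1.10485642],
       [ 0.6862384 , -0.53402251,  0.49385911,  0.59809568],
       [-0.01512051,  0.66833923,  0.74370293,  0.96200745],
       [ 0.        ,  0.        ,  0.        ,  1.        ]])}
```

View pics/top0.png

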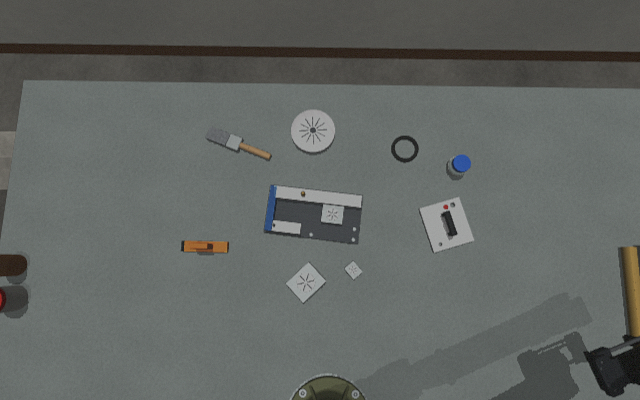

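View pics/scene0.png

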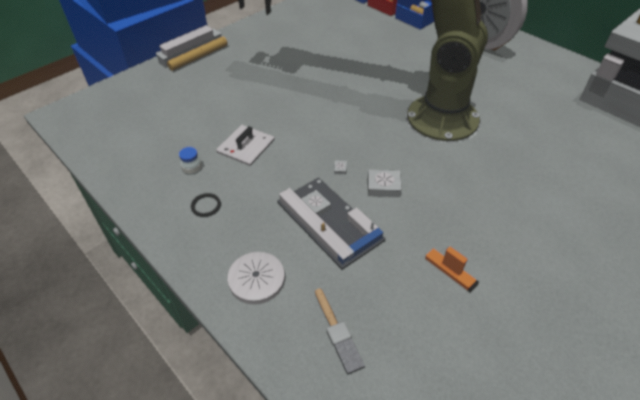

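```bash
python3 - <<'E'
import cv2,numpy as np
t=cv2.imread("pics/top0.png");s=cv2.imread("pics/scene0.png")
def cr(i,x0,y0,w,h,k):return cv2.resize(i[y0:y0+h,x0:x0+w],None,fx=k,fy=k,interpolation=cv2.INTER_CUBIC)
o=np.zeros((600,800,3),np.uint8)
def put(im,x,y):o[y:y+im.shape[0],x:x+im.shape[1]]=im
put(cr(t,258,178,112,72,4),0,0); put(cr(t,412,192,68,66,4),455,0)
put(cr(t,172,228,64,36,5),0,300); put(cr(s,210,118,70,50,4),330,300); put(cr(s,418,238,68,56,4),0,490-10) if 0 else None
put(cr(s,418,238,64,56,2),640,300); put(cr(s,270,170,120,98,1),640,420)
cv2.imwrite("pics/c1.png",o)
E
```

```text
(no output)
```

View pics/c1.png

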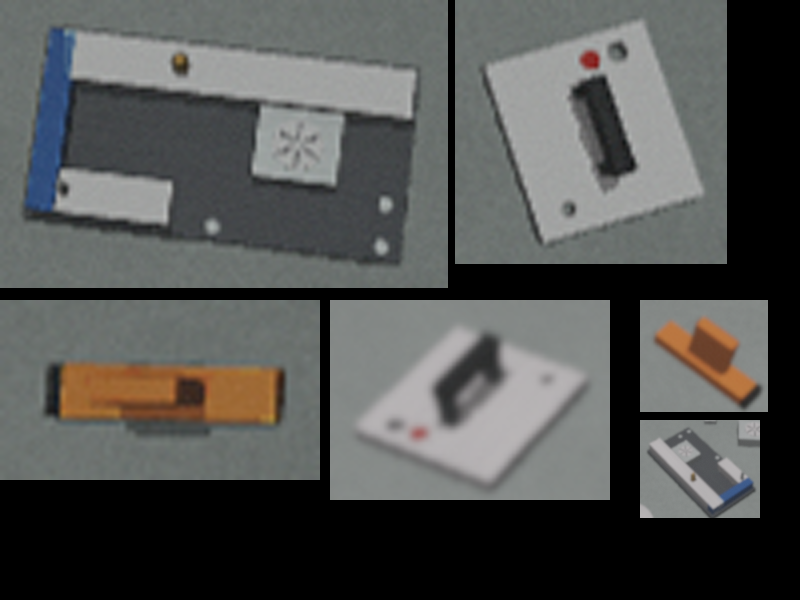

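```bash
cat > h.py <<'E'
import numpy as np,cv2
from scipy.spatial.transform import Rotation as R
from cell import telemetry,optics,env
def cam(n,save=None):
    o=telemetry.get_obs() if n=="wrist" else None
    c=optics.read_camera(n)
    if n=="wrist":
        T=np.eye(4);T[:3,:3]=R.from_euler("xyz",o["tool_rot"],degrees=True).as_matrix();T[:3,3]=o["tool_pos"]
        c["extrinsics"]=T@c["hand_eye"]
    if save: cv2.imwrite(f"pics/{save}.png",c["img"]); np.save(f"pics/{save}.npy",c,allow_pickle=True)
    return c
def load(s): return np.load(f"pics/{s}.npy",allow_pickle=True).item()
def rays(c,uv):
    uv=np.atleast_2d(np.float64(uv)); 
    d=np.c_[(uv[:,0]-c["cx"])/c["fx"],-(uv[:,1]-c["cy"])/c["fy"],-np.ones(len(uv))]
    E=c["extrinsics"]; return E[:3,3],d@E[:3,:3].T
def onz(c,uv,z):
    p,d=rays(c,uv); return p+d*((z-p[2])/d[:,2])[:,None]
def proj(c,P):
    E=c["extrinsics"]; q=(np.atleast_2d(P)-E[:3,3])@E[:3,:3]
    return np.c_[c["cx"]-c["fx"]*q[:,0]/q[:,2],c["cy"]+c["fy"]*q[:,1]/q[:,2]]
def tri(c1,u1,c2,u2):  # midpoint of two rays and gap
    p,d=rays(c1,u1);q,e=rays(c2,u2);d=d[0];e=e[0]
    s=np.linalg.lstsq(np.c_[d,-e],q-p,rcond=None)[0]
    a=p+s[0]*d;b=q+s[1]*e; return (a+b)/2,np.linalg.norm(a-b)
def moves(xyz,yaw):  # what is left to go, tool axes cm, and twist
    o=telemetry.get_obs();r=R.from_euler("xyz",o["tool_rot"],degrees=True)
    t=r.inv().apply(np.array(xyz)-o["tool_pos"])*100
    tw=-(yaw-o["tool_rot"][2]); tw=(tw+90)%180-90
    print("t",o["time_s"],"pos",o["tool_pos"].round(4),"rot",o["tool_rot"].round(2),"grip",round(o["grip_width"],4),"F",o["force"].round(1))
    print("go tool cm",t.round(2),"twist",round(tw,2)); return t,tw
def rect(mask,minA=30):
    cs=cv2.findContours(mask.astype(np.uint8),cv2.RETR_EXTERNAL,cv2.CHAIN_APPROX_NONE)[0]
    return sorted([c for c in cs if cv2.contourArea(c)>minA],key=cv2.contourArea)[::-1]
E
python3 - <<'E'
from h import *
c=np.load("top.npy",allow_pickle=True).item();s=np.load("scene.npy",allow_pickle=True).item()
def comp(i): return (412+(i[0]-455)/4,192+i[1]/4)
f=lambda x,y:(258+x/4,178+y/4)
print("fence top corners z38", onz(c,[f(417,70),f(412,118),f(72,33),f(68,80)],.038).round(4))
print("stop corners", onz(c,[f(52,28),f(75,33),f(25,210),f(50,212)],.038).round(4))
print("pins tops z64", onz(c,[f(180,58),f(63,186)],.064).round(4))
print("insert top z34", onz(c,[f(258,106),f(344,113),f(336,187),f(252,177)],.034).round(4))
print("cover corners z12",onz(c,[comp(p) for p in[(484,67),(643,20),(704,195),(544,243)]],.012).round(4))
print("holes, z12",onz(c,[comp((617,50)),comp((569,209))],.012).round(4))
hsv=cv2.cvtColor(c["img"],cv2.COLOR_BGR2HSV)
m=(hsv[...,0]>5)&(hsv[...,0]<20)&(hsv[...,1]>170)&(hsv[...,2]>60);m[:, :150]=0;m[:,250:]=0
k=rect(m)[0];r=cv2.minAreaRect(k);print(r);print("shoe z16",onz(c,cv2.boxPoints(r),.016).round(4))
print("nose",onz(c,[(172+50/5,228+390/5)],.016))
w=cam("wrist","w0");print({k:v for k,v in w.items() if k not in("img",)})
E
```

```text
fence top corners z38 [[ 0.5997 -0.0856  0.038 ]
 [ 0.5656 -0.0822  0.038 ]
 [ 0.6219  0.1577  0.038 ]
 [ 0.5882  0.1593  0.038 ]]
stop corners [[0.6252 0.1719 0.038 ]
 [0.6219 0.1556 0.038 ]
 [0.4966 0.1857 0.038 ]
 [0.4955 0.1683 0.038 ]]
pins tops z64 [[0.6009 0.0797 0.064 ]
 [0.5114 0.1568 0.064 ]]
insert top z34 [[ 0.5728  0.0255  0.034 ]
 [ 0.5689 -0.0349  0.034 ]
 [ 0.5168 -0.0298  0.034 ]
 [ 0.5227  0.0288  0.034 ]]
cover corners z12 [[ 0.5685 -0.251   0.012 ]
 [ 0.6046 -0.3656  0.012 ]
 [ 0.4804 -0.4037  0.012 ]
 [ 0.4448 -0.2903  0.012 ]]
holes, z12 [[ 0.5825 -0.3462  0.012 ]
 [ 0.4688 -0.3085  0.012 ]]
((202.5, 245.5), (37.0, 9.0), 0.0)
shoe z16 [[0.4394 0.4121 0.016 ]
 [0.4645 0.414  0.016 ]
 [0.4664 0.3096 0.016 ]
 [0.4413 0.3081 0.016 ]]
nose [[0.28709209 0.40635359 0.016     ]]
{'fx': 323.58366268650485, 'fy': 323.58366268650485, 'cx': 322.878560133229, 'cy': 203.55150094006638, 'hand_eye': array([[ 9.99999153e-01, -4.71175377e-05, -1.30098463e-03,
         1.57460856e-04],
       [-3.67686728e-04, -9.68879676e-01, -2.47531895e-01,
        -6.55870676e-02],
       [-1.24883448e-03,  2.47532164e-01, -9.68878872e-01,
        -1.62003579e-01],
       [ 0.00000000e+00,  0.00000000e+00,  0.00000000e+00,
         1.00000000e+00]]), 'extrinsics': array([[ 3.68341314e-01,  9.00706110e-01,  2.30332759e-01,
         3.00114415e-01],
       [-9.29690508e-01,  3.56987016e-01,  9.07514720e-02,
        -5.80217091e-01],
       [-4.85398868e-04, -2.47565696e-01,  9.68870988e-01,
         3.83571425e-01],
       [ 0.00000000e+00,  0.00000000e+00,  0.00000000e+00,
         1.00000000e+00]])}
```

>>> {"fn": "arm_command", "kwargs": {"translation": [[-2.2,-5.2,0],[-2.2,-5.2,0],[-2.2,-5.2,0],[-2.2,-5.2,0],[-2.2,-5.2,0],[-2.2,-5.2,0],[-2.2,-5.2,0],[0,0,0]], "twist": [0,0,0,0,0,0,0,0]}}

```text
time_s: 1.15
tool_pos: [0.5276, -0.3185, 0.2178]
tool_rot: [179.9, 0.3, -68.6]
force: [-0.2, -0.2, -0.2]
grip_width: 0.0869
```

```bash
python3 - <<'E'
from h import *
w=cam("wrist","w1"); moves((.525,-.328,.22),-72)
E
```

```text
t 1.2 pos [ 0.5254 -0.3218  0.2177] rot [179.77   0.25 -68.86] grip 0.0866 F [-0.3 -0.9  0.3]
go tool cm [ 0.57  0.26 -0.24] twist 3.14
```

View pics/w1.png

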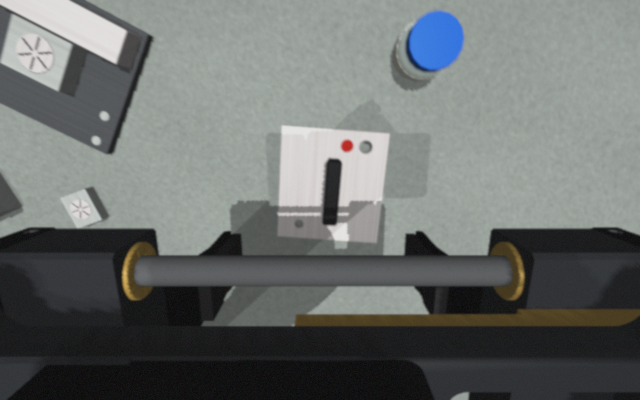

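>>> {"fn": "arm_command", "kwargs": {"translation": [[-5.5,-1.4,-0.8],[-5.5,-1.4,-0.8],[-5.5,-1.4,-0.8],[-5.5,-1.4,-0.8],[-5.5,-1.4,-0.8],[-5.5,-1.4,-0.8],[0,0,0],[0,0,0]], "twist": [0,0,0,0,0,0,0,0]}}

```text
time_s: 2.2
tool_pos: [0.4819, 0.0122, 0.2659]
tool_rot: [179.5, 0.0, -70.1]
force: [-0.1, -0.3, -0.3]
grip_width: 0.087
```

```bash
python3 - <<'E'
from h import *
w=cam("wrist","w2"); moves((.45,.348,.22),0); w=cam("wrist"); moves((.45,.348,.22),0)
im=w["img"][:260]; cv2.imwrite("pics/w2c.png",im)
E
```

```text
t 2.25 pos [0.4819 0.0126 0.266 ] rot [ 1.7955e+02  5.0000e-02 -7.0130e+01] grip 0.0869 F [-0.2  0.6 -1.1]
go tool cm [-32.62  -8.43   4.56] twist -70.13
t 2.3 pos [0.482  0.0125 0.2658] rot [ 1.7954e+02  7.0000e-02 -7.0160e+01] grip 0.0871 F [ 0.6 -0.1 -0.4]
go tool cm [-32.64  -8.42   4.55] twist -70.16
```

View pics/w2c.png

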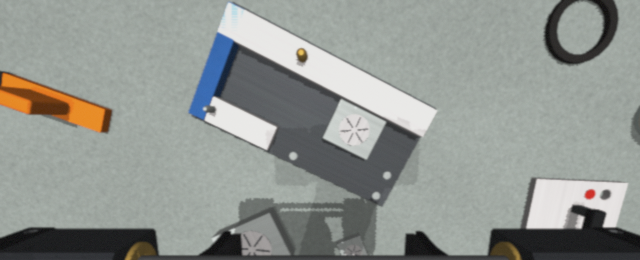

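>>> {"fn": "arm_command", "kwargs": {"translation": [[-3.7,-0.9,0.6],[-3.5,-1.5,0.7],[-3.2,-2.1,0.7],[-2.8,-2.6,0.7],[-2.3,-3.1,0.7],[-1.7,-3.4,0.7],[-1.1,-3.7,0.5],[0,0,0],[0,0,0]], "twist": [-10,-10,-10,-10,-10,-10,-10,0,0]}}

```text
time_s: 3.42
tool_pos: [0.4557, 0.2684, 0.2144]
tool_rot: [179.8, 0.8, 0.2]
force: [0.1, 0.7, 0.3]
grip_width: 0.0872
```

```bash
python3 - <<'E'
from h import *
w=cam("wrist","w3"); moves((.45,.348,.1),0)
cv2.imwrite("pics/w3c.png",w["img"][:280])
E
```

```text
t 3.475 pos [0.4556 0.2685 0.2144] rot [179.86   0.76   0.22] grip 0.0868 F [-0.8 -0.2  0.2]
go tool cm [-0.38 -7.98 11.43] twist 0.22
```

View pics/w3c.png

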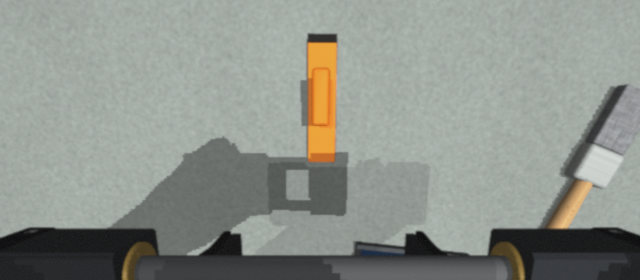

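```bash
cat > m1.py <<'E'
from h import *
w=load("w3");t=np.load("top.npy",allow_pickle=True).item()
hsv=cv2.cvtColor(w["img"],cv2.COLOR_BGR2HSV)
m=(hsv[...,0]>5)&(hsv[...,0]<22)&(hsv[...,1]>150);m[170:]=0;m[:,400:]=0;m[:,:280]=0
k=rect(m)[0];print(cv2.boundingRect(k),cv2.minAreaRect(k))
d=(hsv[...,2]<80);d[60:]=0;d[:,400:]=0;d[:,:280]=0
kd=rect(d)[0];b=cv2.boundingRect(kd);print("black",b)
P=onz(w,[(308,35),(337.5,35),(336.5,153),(308.5,153)],.016);print("shoe top corners",P.round(4), P.mean(0)[:2])
H=onz(w,[(312.5,68),(329.5,68),(329.5,125.5),(312.5,125.5)],.072);print("handle top",H.round(4),H.mean(0)[:2])
print("tri handle c",tri(w,(321,97),t,(172+143/5,228+391/5)))
# fixture in w2
w=load("w2");hsv=cv2.cvtColor(w["img"],cv2.COLOR_BGR2HSV)
br=(hsv[...,0]>12)&(hsv[...,0]<32)&(hsv[...,1]>90);br[200:]=0;br[:,:230]=0
kb=rect(br,8);print("brass",[cv2.boundingRect(k) for k in kb])
al=(hsv[...,1]<40)&(hsv[...,2]>195);al[200:]=0;al[:,:180]=0;al[:,500:]=0
for k in rect(al,200)[:4]:
    print("al",cv2.approxPolyDP(k,4,True)[:,0].tolist())
bl=(hsv[...,0]>100)&(hsv[...,0]<125)&(hsv[...,1]>130);bl[200:]=0
for k in rect(bl,200)[:2]: print("blue",cv2.approxPolyDP(k,3,True)[:,0].tolist())
cv2.imwrite("pics/w2z.png",cv2.resize(w["img"][0:210,180:450],None,fx=2.9,fy=2.85,interpolation=cv2.INTER_CUBIC))
E
python3 m1.py
```

```text
(308, 42, 29, 120) ((321.9999694824219, 101.49998474121094), (27.999996185302734, 118.99998474121094), 0.0)
black (308, 34, 28, 8)
shoe top corners [[0.436  0.4183 0.016 ]
 [0.4659 0.4183 0.016 ]
 [0.4666 0.2997 0.016 ]
 [0.4357 0.2995 0.016 ]] [0.45104322 0.35893087]
handle top [[0.4429 0.379  0.072 ]
 [0.4578 0.3791 0.072 ]
 [0.4582 0.3301 0.072 ]
 [0.4427 0.33   0.072 ]] [0.45040745 0.35456629]
tri handle c (array([0.3843645 , 0.31408619, 0.25561939]), np.float64(0.15067583101547505))
brass [(296, 48, 10, 13)]
al [[243, 10], [234, 40], [422, 135], [436, 110]]
al [[340, 100], [324, 137], [365, 156], [380, 128], [368, 120], [383, 122]]
al [[212, 97], [215, 114], [206, 113], [205, 120], [266, 147], [274, 126]]
blue [[217, 32], [189, 109], [200, 118], [204, 113], [200, 107], [207, 104], [212, 94], [218, 95], [236, 47], [230, 38]]
```

View pics/w2z.png

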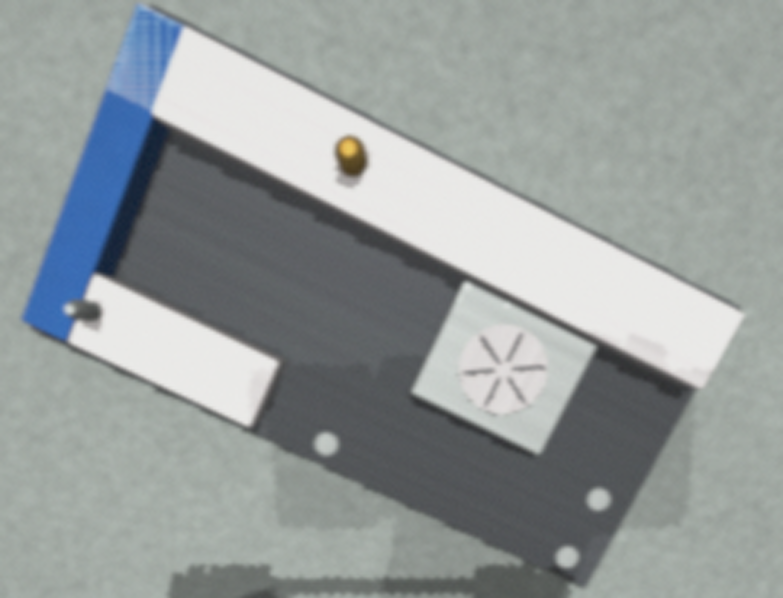

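```bash
cat > m2.py <<'E'
from h import *
w=load("w3");t=np.load("top.npy",allow_pickle=True).item()
print("tri handle c",tri(w,(321,97),t,(172+150/5,228+(390-300)/5)))
w=load("w2");z=lambda *p:[(180+a/2.9,b/2.85) for a,b in p]
F=onz(w,z((742,313),(700,388),(155,117),(185,28)),.038)
ang=lambda a,b:np.degrees(np.arctan2(b[1]-a[1],b[0]-a[0]))
print("fence",F.round(4),"yaw inner",ang(F[1],F[2])-90,"outer",ang(F[0],F[3])-90)
pb,ps=onz(w,z((351,145),(70,309)),.064)
print("pins",pb,ps,"dist",np.linalg.norm(pb-ps),"exp",np.hypot(96,70)/1e3,"yaw",ang(pb,ps)-np.degrees(np.arctan2(70,-96)))
I=onz(w,z((464,282),(597,347),(541,455),(412,392)),.034);print("ins",I.round(4),"yaw",ang(I[1],I[0])-90,ang(I[2],I[3])-90)
y=np.radians((ang(F[1],F[2])+ang(F[0],F[3]))/2-90);M=np.array([[np.cos(y),-np.sin(y)],[np.sin(y),np.cos(y)]])
for n,p,q in(("pb",pb,(.048,.035)),("ps",ps,(-.048,.105)),("f-",F[0],(.064,-.13)),("f-in",F[1],(.030,-.13)),("stopcorner",F[2],(.030,.110)),("stopout",F[3],(.064,.110))):print(n,"origin",(p[:2]-M@q).round(4))
o=np.mean([p[:2]-M@q for p,q in((F[0],(.064,-.13)),(F[1],(.03,-.13)),(F[2],(.03,.11)),(F[3],(.064,.11)),(pb,(.048,.035)),(ps,(-.048,.105)))],0)
print("origin",o,"yaw",np.degrees(y));print("insert in fixture",((I[:,:2]-o)@M*1e3).round(1),((I[:,:2].mean(0)-o)@M*1e3).round(1))
E
python3 m2.py
```

```text
tri handle c (array([0.45029393, 0.35723443, 0.03328979]), np.float64(0.0012796110079616567))
fence [[ 0.5981 -0.0855  0.038 ]
 [ 0.5652 -0.082   0.038 ]
 [ 0.5885  0.1545  0.038 ]
 [ 0.6219  0.1524  0.038 ]] yaw inner -5.642234954552592 outer -5.69574684402879
pins [0.6004383  0.07831934 0.064     ] [0.51097818 0.15799524 0.064     ] dist 0.11979717427566894 exp 0.11881077392223317 yaw -5.590944065963754
ins [[ 0.5719  0.0229  0.034 ]
 [ 0.5663 -0.037   0.034 ]
 [ 0.5172 -0.0322  0.034 ]
 [ 0.5236  0.0275  0.034 ]] yaw -5.327566673580407 -6.126351831945868
pb origin [0.5492 0.0482]
ps origin [0.5484 0.0488]
f- origin [0.5473 0.0502]
f-in origin [0.5482 0.0503]
stopcorner origin [0.5478 0.048 ]
stopout origin [0.5473 0.0493]
origin [0.54803357 0.04911892] yaw -5.668990899290691
insert in fixture [[ 26.4 -23.7]
 [ 26.7 -83.9]
 [-22.7 -84. ]
 [-22.2 -23.9]] [  2.1 -53.9]
```

>>> {"fn": "arm_command", "kwargs": {"translation": [[-0.1,-2.5,2.5],[-0.1,-3.5,3.0],[-0.1,-2.2,3.0],[0,-0.4,3.0],[0,0,2.5],[0,0,1.5],[0,0,0.8],[0,0,0],[0,0,0]], "twist": [0,0,0,0,0,0,0,0,0]}}

```text
time_s: 4.6
tool_pos: [0.4625, 0.3434, 0.0482]
tool_rot: [179.6, 0.3, -1.5]
force: [0.9, 0.3, -0.4]
grip_width: 0.0871
```

```bash
python3 - <<'E'
from h import *
moves((.4505,.3546,.036),0.2)
E
```

```text
t 4.6 pos [0.4625 0.3434 0.0482] rot [179.59   0.27  -1.48] grip 0.0871 F [ 0.9  0.3 -0.4]
go tool cm [-1.23 -1.1   1.22] twist -1.68
```

>>> {"fn": "arm_command", "kwargs": {"translation": [[-0.5,-0.4,0.4],[-0.5,-0.5,0.5],[-0.3,-0.2,0.3],[0,0,0],[0,0,0]], "twist": [-0.8,-0.8,0,0,0]}}

```text
time_s: 5.22
tool_pos: [0.449, 0.3565, 0.0369]
tool_rot: [179.7, 0.2, 0.3]
force: [0.0, -0.6, 0.1]
grip_width: 0.0872
```

```bash
python3 - <<'E'
from h import *
moves((.4505,.3546,.036),0.2)
E
```

```text
t 5.225 pos [0.449  0.3565 0.0369] rot [1.7968e+02 1.5000e-01 3.0000e-01] grip 0.0872 F [ 0.  -0.6  0.1]
go tool cm [0.15 0.2  0.09] twist 0.1
```

>>> {"fn": "arm_command", "kwargs": {"translation": [[0.1,0.2,0.1],[0,0,0],[0,0,0],[0,0,0],[0,0,0],[0,0,0],[0,0,0],[0,0,0]], "twist": [0,0,0,0,0,0,0,0], "grip": 0, "force": 45}}

```text
time_s: 6.22
tool_pos: [0.4508, 0.354, 0.0361]
tool_rot: [179.7, 0.1, 0.2]
force: [0.6, -0.8, -0.7]
grip_width: 0.0155
```

>>> {"fn": "arm_command", "kwargs": {"translation": [[0,0,-1.5],[0,0,-3],[0.2,1.5,-3.5],[0.6,3,-3],[0.9,5,-1],[0.9,5,0],[0.9,5,0],[0.9,5,0],[0.9,5,0],[0.9,5,0]], "twist": [0,0,0,0,0,0,0,0,0,0]}}

```text
time_s: 7.48
tool_pos: [0.5175, 0.0082, 0.1707]
tool_rot: [179.8, -0.4, 1.1]
force: [0.1, 0.3, -1.1]
grip_width: 0.0155
```

>>> {"fn": "arm_command", "kwargs": {"translation": [[0.9,5,0],[0.7,4,0],[0.4,2.5,0],[0.2,1,0],[0,0,0],[0,0,0]], "twist": [2,2,2,0,0,0]}}

```text
time_s: 8.22
tool_pos: [0.5384, -0.1208, 0.1749]
tool_rot: [179.9, -0.6, -5.1]
force: [0.4, 1.1, -1.5]
grip_width: 0.0157
```

```bash
python3 - <<'E'
from h import *
moves((.5336,-.1222,.12),-5.65)
w=cam("wrist","w4"); cv2.imwrite("pics/w4c.png",w["img"][:300])
E
```

```text
t 8.225 pos [ 0.5384 -0.1208  0.1749] rot [179.88  -0.63  -5.11] grip 0.0157 F [ 0.4  1.1 -1.5]
go tool cm [-0.52  0.17  5.49] twist 0.54
```

>>> {"fn": "arm_command", "kwargs": {"translation": [[-0.1,0,1.5],[-0.1,0.1,2.5],[-0.1,0.1,2.5],[-0.1,0,2.0],[0,0,1.2],[0,0,0.6],[0,0,0],[0,0,0]], "twist": [0.3,0.3,0,0,0,0,0,0]}}

```text
time_s: 9.28
tool_pos: [0.5344, -0.1164, 0.0656]
tool_rot: [180.0, -0.6, -5.2]
force: [0.9, 0.6, -1.6]
grip_width: 0.0156
```

```bash
python3 - <<'E'
from h import *
moves((.5336,-.1222,.052),-5.65)
w=cam("wrist","w4"); cv2.imwrite("pics/w4c.png",cv2.resize(w["img"][0:300,200:520],None,fx=2,fy=2,interpolation=cv2.INTER_CUBIC))
E
```

```text
t 9.275 pos [ 0.5344 -0.1164  0.0656] rot [179.98  -0.56  -5.23] grip 0.0156 F [ 0.9  0.6 -1.6]
go tool cm [-0.04  0.58  1.36] twist 0.42
```

View pics/w4c.png

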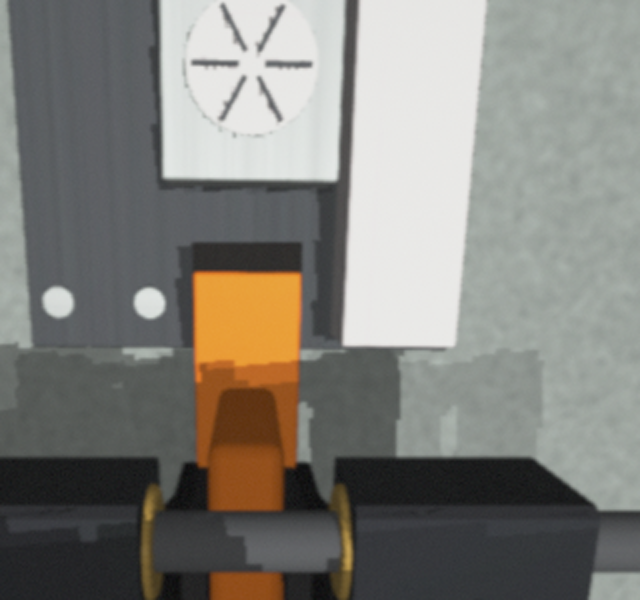

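>>> {"fn": "arm_command", "kwargs": {"translation": [[0,0.1,0.5],[0,0,0.5],[0,0,0.3],[0,0,0]], "twist": [0.4,0,0,0]}}

```text
time_s: 9.82
tool_pos: [0.5351, -0.118, 0.0527]
tool_rot: [179.9, -0.7, -5.7]
force: [-0.1, 0.3, -1.3]
grip_width: 0.0159
```

```bash
cat >> h.py <<'E'
def fx(P=None,yaw=-5.65,o=(.548,.0492)):  # TCP in fixture axes, mm
    s=telemetry.get_obs();P=s["tool_pos"] if P is None else np.array(P)
    v=P[:2]-o;a=np.radians(yaw);c,n=np.cos(a),np.sin(a)
    print("t",round(s["time_s"],2),"fix mm",np.round([(c*v[0]+n*v[1])*1e3,(-n*v[0]+c*v[1])*1e3,P[2]*1e3],1),"rot",s["tool_rot"].round(2),"F",s["force"].round(1),"g",round(s["grip_width"],4))
E
python3 -c "
from h import *
fx()
w=load('w4');g=lambda x,y:(200+x/2,y/2)
fx(onz(w,[g(247,242)],.0455)[0]);fx(onz(w,[g(250,182)],.034)[0])
fx(onz(w,[g(338,182)],.034)[0]);fx(onz(w,[g(343,345)],.038)[0]);fx(onz(w,[g(358,0)],.038)[0])"
```

```text
t 9.82 fix mm [   3.7 -167.7   52.7] rot [179.94  -0.67  -5.7 ] F [-0.1  0.3 -1.3] g 0.0159
t 9.82 fix mm [   1.5 -100.1   45.5] rot [179.94  -0.67  -5.7 ] F [-0.1  0.3 -1.3] g 0.0159
t 9.82 fix mm [  2.4 -83.6  34. ] rot [179.94  -0.67  -5.7 ] F [-0.1  0.3 -1.3] g 0.0159
t 9.82 fix mm [ 27.4 -83.4  34. ] rot [179.94  -0.67  -5.7 ] F [-0.1  0.3 -1.3] g 0.0159
t 9.82 fix mm [  30.2 -129.4   38. ] rot [179.94  -0.67  -5.7 ] F [-0.1  0.3 -1.3] g 0.0159
t 9.82 fix mm [ 30.1 -38.7  38. ] rot [179.94  -0.67  -5.7 ] F [-0.1  0.3 -1.3] g 0.0159
```

>>> {"fn": "arm_command", "kwargs": {"translation": [[0,-0.6,0],[0,-0.6,0],[0,-0.3,0],[0,-0.3,0],[0,-0.4,0],[0.05,-0.5,0],[0.1,-0.6,0],[0.1,-0.6,0]], "twist": [0,0,0,0,0,0,0,0]}}

```text
time_s: 10.82
tool_pos: [0.5418, -0.0788, 0.0531]
tool_rot: [179.8, -0.7, -5.8]
force: [-0.3, -1.4, -0.7]
grip_width: 0.0158
```

```bash
python3 -c "
from h import *
fx()"
```

```text
t 10.82 fix mm [   6.5 -127.9   53.1] rot [179.8   -0.69  -5.75] F [-0.3 -1.4 -0.7] g 0.0158
```

>>> {"fn": "arm_command", "kwargs": {"translation": [[0.05,-0.6,0],[0.05,-0.7,0],[0.05,-0.7,0],[0.05,-0.7,0],[0.03,-0.7,0],[0.02,-0.6,0]], "twist": [0,0,0,0,0,0]}}

```text
time_s: 11.58
tool_pos: [0.5476, -0.0366, 0.0525]
tool_rot: [179.7, -0.5, -5.7]
force: [-1.0, -2.1, 0.3]
grip_width: 0.0158
```

```bash
python3 -c "
from h import *
fx()
w=cam('wrist','w5');fx(); cv2.imwrite('pics/w5c.png',cv2.resize(w['img'][0:260,200:520],None,fx=2,fy=2,interpolation=cv2.INTER_CUBIC))"
```

```text
t 11.57 fix mm [  8.  -85.5  52.5] rot [179.75  -0.54  -5.73] F [-1.  -2.1  0.3] g 0.0158
t 11.62 fix mm [  8.1 -84.1  52.5] rot [179.81  -0.56  -5.66] F [-0.2  0.2 -1.8] g 0.016
```

View pics/w5c.png

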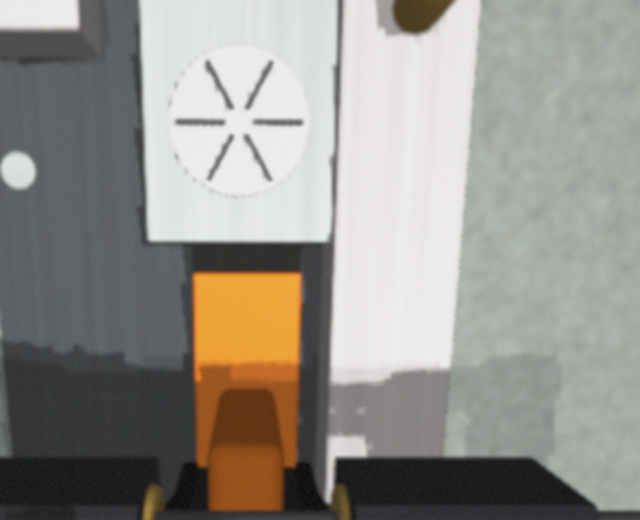

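>>> {"fn": "arm_command", "kwargs": {"translation": [[0.05,-0.5,0],[0.05,-0.7,0],[0.03,-0.7,0],[0.03,-0.7,0],[0.02,-0.7,0],[0.02,-0.7,0],[0.02,-0.7,0],[0,-0.5,0]], "twist": [0,0,0,0,0,0,0,0]}}

```text
time_s: 12.62
tool_pos: [0.5552, 0.0198, 0.0521]
tool_rot: [179.8, -0.5, -5.7]
force: [-1.2, -1.8, -0.8]
grip_width: 0.0158
```

```bash
python3 -c "
from h import *
fx()"
```

```text
t 12.62 fix mm [ 10.  -28.6  52.1] rot [179.81  -0.5   -5.68] F [-1.2 -1.8 -0.8] g 0.0158
```

>>> {"fn": "arm_command", "kwargs": {"translation": [[0,-0.35,0],[0,-0.3,0],[0,-0.2,0]], "twist": [0,0,0]}}

```text
time_s: 13.0
tool_pos: [0.5562, 0.029, 0.0521]
tool_rot: [179.8, -0.5, -5.7]
force: [-0.3, -2.0, -1.2]
grip_width: 0.0159
```

>>> {"fn": "arm_command", "kwargs": {"translation": [[0,-0.15,0],[0,-0.1,0]], "twist": [0,0]}}

```text
time_s: 13.25
tool_pos: [0.5564, 0.0312, 0.0521]
tool_rot: [179.8, -0.5, -5.7]
force: [-1.5, -1.9, -1.5]
grip_width: 0.0156
```

>>> {"fn": "arm_command", "kwargs": {"translation": [[0,-0.1,0],[0,-0.1,0]], "twist": [0,0]}}

```text
time_s: 13.5
tool_pos: [0.5565, 0.0325, 0.0522]
tool_rot: [179.7, -0.5, -5.7]
force: [-1.0, -3.7, 1.1]
grip_width: 0.0158
```

```bash
python3 -c "
from h import *
fx()"
```

```text
t 13.5 fix mm [ 10.1 -15.8  52.2] rot [179.74  -0.49  -5.73] F [-1.  -3.7  1.1] g 0.0158
```

>>> {"fn": "arm_command", "kwargs": {"translation": [[0,-0.1,0],[0,-0.1,0]], "twist": [0,0]}}

```text
time_s: 13.75
tool_pos: [0.5565, 0.0326, 0.0523]
tool_rot: [179.6, -0.5, -5.8]
force: [-0.9, -4.9, 1.4]
grip_width: 0.0158
```

>>> {"fn": "arm_command", "kwargs": {"translation": [[0,-0.1,0],[0,-0.1,0]], "twist": [0,0]}}

```text
time_s: 14.0
tool_pos: [0.5566, 0.0326, 0.0524]
tool_rot: [179.4, -0.4, -5.9]
force: [-2.3, -4.5, 0.1]
grip_width: 0.0157
```

```bash
python3 -c "
from h import *
fx()"
```

```text
t 14.0 fix mm [ 10.1 -15.6  52.4] rot [179.44  -0.44  -5.85] F [-2.3 -4.5  0.1] g 0.0157
```

>>> {"fn": "arm_command", "kwargs": {"translation": [[0.05,-0.3,0],[0.05,-0.3,0]], "twist": [0,0]}}

```text
time_s: 14.25
tool_pos: [0.5571, 0.0328, 0.0523]
tool_rot: [179.0, -0.3, -6.0]
force: [-3.2, -7.7, 2.3]
grip_width: 0.0154
```

```bash
python3 -c "
from h import *
fx()
w=cam('wrist','w6');fx(); cv2.imwrite('pics/w6c.png',cv2.resize(w['img'][0:260,200:520],None,fx=2,fy=2,interpolation=cv2.INTER_CUBIC))"
```

```text
t 14.25 fix mm [ 10.7 -15.4  52.3] rot [178.97  -0.29  -5.99] F [-3.2 -7.7  2.3] g 0.0154
t 14.3 fix mm [ 10.7 -15.4  52.3] rot [178.96  -0.29  -5.99] F [-3.4 -7.6  2.7] g 0.0157
```

View pics/w6c.png

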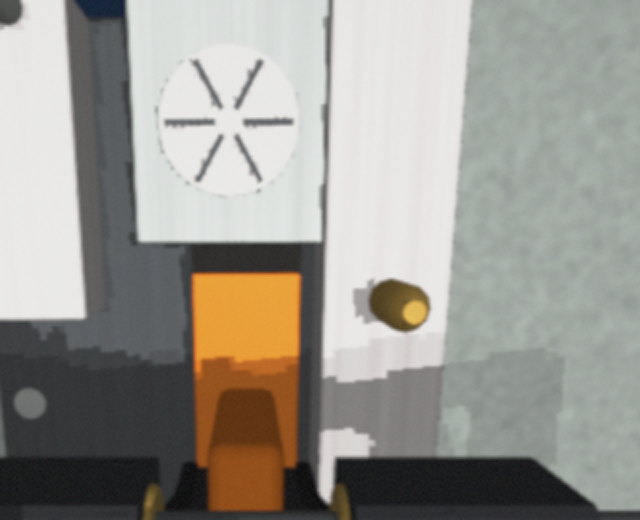

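>>> {"fn": "arm_command", "kwargs": {"translation": [[-0.05,0.3,0],[0,0.6,0],[0,0.6,0],[0,0.5,-0.5],[0,0,-2],[0,0,-3],[0,0,-3],[0,0,-2]], "twist": [0,0,0,0,0,0,0,0]}}

```text
time_s: 15.3
tool_pos: [0.5551, 0.0182, 0.1646]
tool_rot: [179.4, -0.5, -5.9]
force: [0.0, -0.0, -1.5]
grip_width: 0.0153
```

>>> {"fn": "arm_command", "kwargs": {"translation": [[-0.8,-2,0],[-1.5,-4,0],[-2,-5,0],[-2.2,-5,0],[-2.2,-5,0],[-2,-4.5,0],[-1.5,-3.5,0],[-0.8,-2,0],[0,0,0],[0,0,0]], "twist": [0,0,0,0,0,0,0,0,0,0]}}

```text
time_s: 16.55
tool_pos: [0.4419, 0.3623, 0.161]
tool_rot: [179.6, -0.5, -5.1]
force: [0.0, -0.5, -1.8]
grip_width: 0.0154
```

```bash
python3 -c "
from h import *
moves((.455,.35,.036),-6);fx()
c=cam('top','t2');cv2.imwrite('pics/t2c.png',cv2.resize(c['img'][120:320,170:490],None,fx=2.5,fy=2.5,interpolation=cv2.INTER_CUBIC))
w=load('w6');g=lambda x,y:(200+x/2,y/2)
for p in((138,242),(322,242)): fx(onz(w,[g(*p)],.034)[0])"
```

```text
t 16.55 pos [0.4419 0.3623 0.161 ] rot [179.6   -0.47  -5.11] grip 0.0154 F [ 0.  -0.5 -1.8]
go tool cm [ 1.31  1.02 12.52] twist 0.89
t 16.55 fix mm [-136.4  301.2  161. ] rot [179.6   -0.47  -5.11] F [ 0.  -0.5 -1.8] g 0.0154
t 16.6 fix mm [-19.   50.6  34. ] rot [179.62  -0.46  -5.13] F [-0.8  0.5 -1. ] g 0.0159
t 16.6 fix mm [30.3 50.3 34. ] rot [179.62  -0.46  -5.13] F [-0.8  0.5 -1. ] g 0.0159
```

>>> {"fn": "arm_command", "kwargs": {"translation": [[0.2,0.2,2],[0.2,0.2,3],[0,0,3],[0,0,2],[0,0,1],[0,0,0.5],[0,0,0],[0,0,0]], "twist": [0,0,0,0,0,0,0,0]}}

```text
time_s: 17.6
tool_pos: [0.4507, 0.3499, 0.0394]
tool_rot: [179.4, -0.6, -5.7]
force: [0.6, 1.3, -0.8]
grip_width: 0.0158
```

```bash
python3 -c "
from h import *
fx();print(telemetry.get_obs()['tool_pos'])"
```

```text
t 17.6 fix mm [-126.4  289.7   39.4] rot [179.45  -0.58  -5.74] F [ 0.6  1.3 -0.8] g 0.0158
[0.45071665 0.34992401 0.03937652]
```

>>> {"fn": "arm_command", "kwargs": {"translation": [[0,0,0.15],[0,0,0.15],[0,0,0.15],[0,0,0.1]], "twist": [0,0,0,0]}}

```text
time_s: 18.1
tool_pos: [0.4517, 0.3507, 0.0361]
tool_rot: [179.5, -0.7, -5.7]
force: [-2.7, -4.0, 10.2]
grip_width: 0.0157
```

>>> {"fn": "arm_command", "kwargs": {"translation": [[0,0,0.2],[0,0,0.2],[0,0,0.1]], "twist": [0,0,0]}}

```text
time_s: 18.48
tool_pos: [0.4521, 0.3511, 0.0362]
tool_rot: [179.4, -0.8, -5.8]
force: [-1.7, -1.6, 2.5]
grip_width: 0.0158
```

>>> {"fn": "arm_command", "kwargs": {"translation": [[0,0,0],[0,0,0],[0,0,0],[0,0,0],[0,0,0]], "twist": [0,0,0,0,0], "grip": 100}}

```text
time_s: 19.1
tool_pos: [0.4524, 0.3513, 0.0359]
tool_rot: [179.4, -0.8, -5.8]
force: [0.7, 0.5, 0.3]
grip_width: 0.0578
```

>>> {"fn": "arm_command", "kwargs": {"translation": [[0,0,-1.5],[0,0,-3],[0,0,-4],[0,0,-4],[0,0,-3],[0,0,-1.5],[0,0,0]], "twist": [0,0,0,0,0,0,0]}}

```text
time_s: 19.98
tool_pos: [0.4495, 0.3545, 0.216]
tool_rot: [179.5, -1.0, -5.7]
force: [-0.5, -0.5, -0.0]
grip_width: 0.0868
```

```bash
python3 -c "
from h import *
moves((.48,.07,.27),-95.65)"
```

```text
t 19.975 pos [0.4495 0.3545 0.216 ] rot [179.53  -0.98  -5.67] grip 0.0868 F [-0.5 -0.5 -0. ]
go tool cm [ 5.94 28.05 -5.07] twist 89.98
```

>>> {"fn": "arm_command", "kwargs": {"translation": [[1.4,2.5,-0.6],[1.9,2.2,-0.6],[2.2,1.9,-0.6],[2.5,1.4,-0.6],[2.7,1.0,-0.6],[2.8,0.5,-0.6],[2.9,0,-0.6],[2.8,-0.5,-0.6],[2.7,-1.0,-0.6],[0,0,0]], "twist": [10,10,10,10,10,10,10,10,10,0]}}

```text
time_s: 21.22
tool_pos: [0.5465, 0.1059, 0.2588]
tool_rot: [179.6, -1.0, -98.5]
force: [-0.6, 0.7, 0.2]
grip_width: 0.0869
```

```bash
python3 -c "
from h import *
moves((.555,.119,.27),-95.65)"
```

```text
t 21.225 pos [0.5465 0.1059 0.2588] rot [179.61  -1.   -98.52] grip 0.0869 F [-0.6  0.7  0.2]
go tool cm [-1.4  -0.63 -1.15] twist -2.87
```

>>> {"fn": "arm_command", "kwargs": {"translation": [[-0.5,-0.2,-0.4],[-0.6,-0.3,-0.4],[-0.3,-0.1,-0.3],[0,0,0],[0,0,0]], "twist": [-1.4,-1.4,0,0,0]}}

```text
time_s: 21.85
tool_pos: [0.5526, 0.1249, 0.2682]
tool_rot: [179.3, -0.9, -94.9]
force: [0.3, 0.5, 0.1]
grip_width: 0.0871
```

```bash
python3 -c "
from h import *
moves((.555,.119,.27),-95.65)
w=cam('wrist','w7');moves((.54,-.33,.22),-72)
print(proj(w,[(.6004,.0783,.064),(.511,.158,.064)]))
a=cv2.resize(w['img'][60:300,200:440],None,fx=2.5,fy=2.5,interpolation=cv2.INTER_CUBIC);cv2.imwrite('pics/w7c.png',a)"
```

```text
t 21.85 pos [0.5526 0.1249 0.2682] rot [179.32  -0.9  -94.9 ] grip 0.0871 F [0.3 0.5 0.1]
go tool cm [ 0.57 -0.28 -0.18] twist 0.75
t 21.9 pos [0.5526 0.1249 0.2682] rot [179.33  -0.9  -94.9 ] grip 0.0868 F [ 0.3  0.2 -0.6]
go tool cm [45.35 -2.7   5.5 ] twist -22.9
[[357.04515822 132.1647326 ]
 [294.0167356  215.40700547]]
```

View pics/w7c.png

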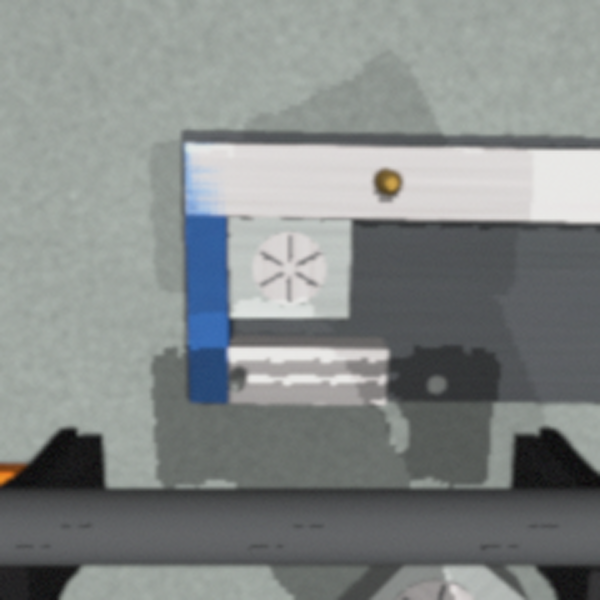

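>>> {"fn": "arm_command", "kwargs": {"translation": [[2.0,0,0.3],[4.0,0,0.8],[5.5,0.1,1.2],[5.7,0.4,1.4],[5.7,0.7,1.4],[5.7,1.0,1.4],[5.4,1.2,1.3],[4.4,1.2,1.2],[3.4,1.2,1.0],[2.0,0.7,0.6]], "twist": [0,-2.5,-2.5,-3,-3,-3,-3,-3,-2.2,0]}}

```text
time_s: 23.15
tool_pos: [0.5243, -0.3335, 0.1669]
tool_rot: [179.3, -0.7, -71.7]
force: [-0.2, 0.7, -0.4]
grip_width: 0.0867
```

>>> {"fn": "arm_command", "kwargs": {"translation": [[0,0,0],[0,0,0]], "twist": [0,0]}}

```text
time_s: 23.4
tool_pos: [0.5244, -0.3327, 0.1666]
tool_rot: [179.3, -0.6, -71.8]
force: [0.9, 0.9, 0.9]
grip_width: 0.0869
```

```bash
python3 -c "
from h import *
moves((.525,-.328,.16),-72.7)"
```

```text
t 23.4 pos [ 0.5244 -0.3327  0.1666] rot [179.26  -0.59 -71.82] grip 0.0869 F [0.9 0.9 0.9]
go tool cm [-0.44 -0.21  0.65] twist 0.88
```

```bash
cat >> h.py <<'E'
def edge(c,A,B,z,hw=5,n=40,cut=(.1,.9)):  # refine an edge A-B (world xy at z): strongest gradient across it, line fit; points in world
    uv=proj(c,[(*A,z),(*B,z)]);g=cv2.GaussianBlur(c["img"],(3,3),0).astype(float).sum(2)
    d=uv[1]-uv[0];nrm=np.array([-d[1],d[0]])/np.linalg.norm(d);s=np.arange(-hw,hw+.01,.25);pts=[]
    for k in np.linspace(*cut,n):
        p=uv[0]+k*d+s[:,None]*nrm
        if p.min()<1 or p[:,0].max()>638 or p[:,1].max()>398: continue
        v=cv2.remap(g.astype(np.float32),p[:,:1].astype(np.float32),p[:,1:].astype(np.float32),cv2.INTER_LINEAR)[:,0]
        gr=np.abs(np.gradient(v));j=gr.argmax()
        if gr[j]>6: 
            w=gr[max(0,j-4):j+5];pts.append(uv[0]+k*d+nrm*np.average(s[max(0,j-4):j+5],weights=w))
    pts=np.array(pts);
    for _ in range(3):
        vx,vy,x0,y0=cv2.fitLine(pts.astype(np.float32),cv2.DIST_HUBER,0,.01,.01)[:,0]
        r=np.abs((pts[:,0]-x0)*vy-(pts[:,1]-y0)*vx);keep=r<max(.6,2*np.median(r));pts=pts[keep]
    W=onz(c,[(x0-vx*20,y0-vy*20),(x0+vx*20,y0+vy*20)],z)[:,:2]
    return W,len(pts),r[keep].max()
def inframe(P,o,yaw):
    a=np.radians(yaw);M=np.array([[np.cos(a),-np.sin(a)],[np.sin(a),np.cos(a)]]);return (np.atleast_2d(P)[:,:2]-o)@M*1e3
def toworld(q,o,yaw):
    a=np.radians(yaw);M=np.array([[np.cos(a),-np.sin(a)],[np.sin(a),np.cos(a)]]);return np.atleast_2d(q)/1e3@M.T+o
E
cat > m3.py <<'E'
from h import *
import sys
w=cam("wrist","w8") if len(sys.argv)>1 else load("w8")
o,y=np.array([.5246,-.3277]),17.3
C=dict(px=((65,-60),(65,60)),mx=((-65,-60),(-65,60)),py=((-65,60),(65,60)),my=((-65,-60),(65,-60)))
for n,(a,b) in C.items():
  A,B=toworld([a,b],o,y)
  try:
    W,k,r=edge(w,A,B,.012,hw=7);q=inframe(W,o,y);print("cover",n,q.round(1).tolist(),k,round(r,2))
  except Exception as e: print(n,e)
hsv=cv2.cvtColor(w["img"],cv2.COLOR_BGR2HSV)
red=((hsv[...,0]<8)|(hsv[...,0]>172))&(hsv[...,1]>130)&(hsv[...,2]>70)
for k in rect(red,15): 
    m=cv2.moments(k);p=(m["m10"]/m["m00"],m["m01"]/m["m00"]);print("red",p,inframe(onz(w,[p],.012),o,y).round(1))
p=proj(w,[(*toworld((48,-35),o,y)[0],.012)])[0];u,v=p.round().astype(int);g=w["img"].sum(2)
print("hole guess",p);print(g[v-9:v+10,u-10:u+11]//3)
bar=(hsv[...,2]<70);bar[:,:250]=0;bar[:,400:]=0;bar[240:]=0
for k in rect(bar,100)[:3]: print("bar",cv2.boundingRect(k),cv2.minAreaRect(k))
f=load("w7");fo,fy=np.array([.548,.0492]),-5.65
for n,a,b,z in(("fence in",(30,-10),(30,45),.038),("fence out",(64,-30),(64,100),.038),("stop face",(25,110),(-10,110),.038),("rail end",(-60,30),(-38,30),.038),("insert rear",(-18,50),(28,50),.034),("insert in",(-20,52),(-20,108),.034)):
    W,k,r=edge(f,*toworld([a,b],fo,fy),z,hw=4);print(n,inframe(W,fo,fy).round(1).tolist(),k,round(r,2))
hsv=cv2.cvtColor(f["img"],cv2.COLOR_BGR2HSV)
br=(hsv[...,0]>12)&(hsv[...,0]<32)&(hsv[...,1]>90);br[200:]=0;br[:,:330]=0;br[:,390:]=0
for k in rect(br,8): print("brass",cv2.boundingRect(k),cv2.minEnclosingCircle(k))
print("pred tip/base",proj(f,[(*toworld((48,35),fo,fy)[0],.064),(*toworld((48,35),fo,fy)[0],.038)]))
E
python3 m3.py 1
```

```text
cover px [[64.0, 26.4], [63.9, -11.3]] 40 0.55
cover mx [[-66.2, 23.3], [-66.3, -18.6]] 38 0.47
cover py [[33.4, 59.5], [-6.1, 59.3]] 37 0.57
cover my [[-21.1, -60.9], [19.6, -60.7]] 37 0.59
red (331.58518518518514, 137.0962962962963) [[ 47.  -14.6]]
hole guess [352.89916587 136.3936615 ]
[[209 207 208 211 212 211 211 213 213 214 214 213 213 213 212 209 210 212
  211 211 212]
 [210 208 208 211 211 212 212 212 213 212 210 209 210 211 211 209 211 212
  213 211 211]
 [211 209 209 213 213 214 212 209 201 193 186 185 190 198 203 207 211 213
  213 212 213]
 [211 209 210 212 212 209 201 186 159 140 134 137 144 155 171 190 205 211
  212 213 214]
 [210 209 210 211 207 192 169 143 117  97  95  98 100 109 129 155 182 203
  211 212 214]
 [210 210 209 207 190 160 133 116 103  93  85  85  86  88  97 117 150 187
  207 212 213]
 [211 209 207 196 164 134 128 129 126 111 101  97  89  83  84  93 119 163
  196 209 213]
 [210 210 205 188 158 140 139 141 138 132 127 123 112 101  95  89  97 138
  180 204 213]
 [211 209 201 180 155 145 143 141 140 139 137 136 133 129 123 106  89 114
  160 197 211]
 [211 207
[... 669 characters left out ...]
15 123 147 177 197
  209 212 213]
 [209 210 209 211 207 197 182 164 146 135 128 127 127 137 156 180 198 208
  210 213 213]
 [210 209 209 210 210 209 203 191 180 173 166 166 171 178 188 200 209 212
  213 213 213]]
bar (308, 154, 17, 78) ((316.0, 192.5), (77.0, 16.0), 90.0)
fence in [[30.1, 42.8], [30.3, -5.3]] 40 0.18
fence out [[64.3, 70.4], [64.2, 23.5]] 39 0.41
stop face [[30.9, 110.8], [-17.7, 108.1]] 38 0.38
rail end [[-77.7, 30.4], [-25.0, 30.2]] 40 0.25
insert rear [[-18.4, 50.3], [30.9, 49.6]] 40 0.52
insert in [[-19.3, 106.8], [-18.9, 56.9]] 40 0.32
brass (351, 128, 9, 10) ((354.875, 132.5625), 4.64574670791626)
pred tip/base [[356.20252171 133.33784996]
 [353.64277844 132.26827311]]
```

>>> {"fn": "arm_command", "kwargs": {"translation": [[-0.2,0,1.5],[-0.1,0,2.5],[0,0,2.5],[0,0,2],[0,0,1.2],[0,0,0.6],[0,0,0],[0,0,0]], "twist": [0.4,0.4,0,0,0,0,0,0]}}

```text
time_s: 24.45
tool_pos: [0.526, -0.3221, 0.0602]
tool_rot: [179.5, -0.6, -72.0]
force: [0.1, 0.7, 0.3]
grip_width: 0.087
```

```bash
python3 -c "
from h import *
moves((.5238,-.3287,.025),-72.62)
w=load('w8');print(onz(w,[(316.5,154),(316.5,232),(316.5,193)],.052))
a=load('w1');h=cv2.cvtColor(a['img'],cv2.COLOR_BGR2HSV);b=h[...,2]<60;b[:, :300]=0;b[:,360:]=0;b[:140]=0;b[228:]=0
for k in rect(b,100): print(cv2.boundingRect(k),tri(w,(316.5,154),a,(sum(cv2.boundingRect(k)[0::2]) -cv2.boundingRect(k)[2]/2,cv2.boundingRect(k)[1])))"
```

```text
t 24.45 pos [ 0.526  -0.3221  0.0602] rot [179.46  -0.6  -72.04] grip 0.087 F [0.1 0.7 0.3]
go tool cm [0.52 0.38 3.53] twist 0.58
[[ 0.55836395 -0.31777994  0.052     ]
 [ 0.49165409 -0.33933284  0.052     ]
 [ 0.52608171 -0.32820982  0.052     ]]
(323, 160, 18, 64) (array([ 0.55376154, -0.31885264,  0.01950756]), np.float64(0.0021779754401868717))
```

>>> {"fn": "arm_command", "kwargs": {"translation": [[0.2,0.1,0.8],[0.2,0.2,1.0],[0.1,0.1,0.9],[0,0,0.5],[0,0,0.2],[0,0,0],[0,0,0]], "twist": [0.3,0.3,0,0,0,0,0]}}

```text
time_s: 25.32
tool_pos: [0.5238, -0.3298, 0.0248]
tool_rot: [179.5, -0.7, -72.7]
force: [0.5, -0.5, 0.0]
grip_width: 0.087
```

```bash
python3 -c "
from h import *
moves((.5238,-.3287,.025),-72.62)"
```

```text
t 25.325 pos [ 0.5238 -0.3298  0.0248] rot [179.53  -0.69 -72.74] grip 0.087 F [ 0.5 -0.5  0. ]
go tool cm [-0.11 -0.03 -0.02] twist -0.12
```

Aligned to about 1 mm; closing on the bar.

>>> {"fn": "arm_command", "kwargs": {"translation": [[-0.1,0,0],[0,0,0],[0,0,0],[0,0,0],[0,0,0],[0,0,0],[0,0,0],[0,0,0],[0,0,0]], "twist": [0,0,0,0,0,0,0,0,0], "grip": 0, "force": 55}}

```text
time_s: 26.45
tool_pos: [0.524, -0.3287, 0.0255]
tool_rot: [179.6, -0.7, -72.7]
force: [-0.2, 0.3, -0.2]
grip_width: 0.0151
```

```bash
python3 -c "
from h import *
moves((.5238,-.3287,.025),-72.62);print(telemetry.get_obs()['wrist_torque'])"
```

```text
t 26.45 pos [ 0.524  -0.3287  0.0255] rot [179.57  -0.72 -72.72] grip 0.0151 F [-0.2  0.3 -0.2]
go tool cm [-0.    0.02  0.06] twist -0.1
[ 0.12803805 -0.03658646  0.02264037]
```

>>> {"fn": "arm_command", "kwargs": {"translation": [[0,0,-0.5],[0,0,-1.5],[0,0,-2.5],[0,0,-3.5],[0,0,-3],[0,0,-2],[0,0,-1],[0,0,0]], "twist": [0,0,0,0,0,0,0,0]}}

```text
time_s: 27.45
tool_pos: [0.521, -0.3245, 0.1687]
tool_rot: [179.2, -0.3, -72.7]
force: [0.0, 0.9, -6.0]
grip_width: 0.0155
```

```bash
cat >> h.py <<'E'
G=dict(p=(.524,-.3287,.0255),r=(179.57,-.72,-72.72),o=(.5238,-.3287,0.0),yaw=17.38)
def cover(target=(.5551,.1192,.038),yaw=-5.65):
    s=telemetry.get_obs();r0=R.from_euler("xyz",G["r"],degrees=True);tc=r0.inv().apply(np.subtract(G["o"],G["p"]));rc=r0.inv()*R.from_euler("z",G["yaw"],degrees=True)
    r=R.from_euler("xyz",s["tool_rot"],degrees=True);o=s["tool_pos"]+r.apply(tc);e=(r*rc).as_euler("xyz",degrees=True)
    g=r.inv().apply(np.subtract(target,o))*100
    print("t",round(s["time_s"],2),"cover",o.round(4),"rpy",e.round(2),"tool rot",s["tool_rot"].round(2),"F",s["force"].round(1),"g",round(s["grip_width"],4),"\n dworld mm",(np.subtract(target,o)*1e3).round(1),"go tool cm",g.round(2),"twist",round(e[2]-yaw,2))
E
python3 -c "
from h import *
cover()"
```

```text
t 27.45 cover [ 0.5206 -0.3244  0.1432] rpy [ 0.41  0.35 17.4 ] tool rot [179.22  -0.31 -72.69] F [ 0.   0.9 -6. ] g 0.0155 
 dworld mm [  34.5  443.6 -105.2] go tool cm [-41.38 -16.63  10.07] twist 23.05
```

>>> {"fn": "arm_command", "kwargs": {"translation": [[-1.4,-0.5,0],[-2.8,-1.1,0],[-4.2,-1.5,0],[-4.7,-1.6,0],[-4.8,-1.3,0],[-4.8,-1.1,0],[-4.9,-0.8,0],[-4.9,-0.5,0],[-4.4,-0.3,0],[-3.0,0,0]], "twist": [0,2.3,2.9,2.9,2.9,2.9,2.9,2.9,2.3,1]}}

```text
time_s: 28.7
tool_pos: [0.5537, 0.106, 0.1537]
tool_rot: [178.3, -0.3, -96.4]
force: [-0.0, 0.1, -5.3]
grip_width: 0.0152
```

>>> {"fn": "arm_command", "kwargs": {"translation": [[-2.0,0,0],[-1.0,0,0],[0,0,0],[0,0,0]], "twist": [0,0,0,0]}}

```text
time_s: 29.2
tool_pos: [0.5524, 0.1415, 0.1503]
tool_rot: [177.9, -0.3, -95.9]
force: [0.5, -0.7, -4.1]
grip_width: 0.0151
```

```bash
python3 -c "
from h import *
cover()"
```

```text
t 29.2 cover [0.5515 0.1418 0.1248] rpy [ 0.38  1.7  -5.85] tool rot [177.87  -0.34 -95.94] F [ 0.5 -0.7 -4.1] g 0.0151 
 dworld mm [  3.6 -22.6 -86.8] go tool cm [ 2.16 -0.92  8.67] twist -0.2
```

>>> {"fn": "arm_command", "kwargs": {"translation": [[0,0,0],[0,0,0],[0,0,0],[0,0,0]], "twist": [0,0,0,0]}}

```text
time_s: 29.7
tool_pos: [0.5529, 0.1381, 0.1503]
tool_rot: [177.9, -0.4, -96.2]
force: [-0.1, -0.5, -5.0]
grip_width: 0.0154
```

```bash
python3 -c "
from h import *
cover()"
```

```text
t 29.7 cover [0.552  0.1384 0.1248] rpy [ 0.3   1.69 -6.14] tool rot [177.88  -0.43 -96.22] F [-0.1 -0.5 -5. ] g 0.0154 
 dworld mm [  3.1 -19.2 -86.8] go tool cm [ 1.81 -0.84  8.67] twist -0.49
```

>>> {"fn": "arm_command", "kwargs": {"translation": [[0.3,-0.1,0],[0.4,-0.2,0],[0.4,-0.2,0],[0.4,-0.2,0],[0.3,-0.1,0]], "twist": [-0.2,-0.2,0,0,0]}}

```text
time_s: 30.32
tool_pos: [0.5596, 0.1178, 0.1502]
tool_rot: [177.9, -0.4, -95.8]
force: [0.1, 0.4, -5.8]
grip_width: 0.0158
```

```bash
python3 -c "
from h import *
cover()"
```

```text
t 30.32 cover [0.5587 0.1181 0.1247] rpy [ 0.31  1.67 -5.72] tool rot [177.9   -0.42 -95.8 ] F [ 0.1  0.4 -5.8] g 0.0158 
 dworld mm [ -3.6   1.1 -86.7] go tool cm [-0.13  0.05  8.68] twist -0.07
```

>>> {"fn": "arm_command", "kwargs": {"translation": [[4,0,0],[5,0,0],[5,0,0],[0,0,0],[0,0,0]], "twist": [0,0,0,0,0]}}

```text
time_s: 30.95
tool_pos: [0.5456, -0.0249, 0.1512]
tool_rot: [178.0, -0.3, -95.7]
force: [0.5, -0.1, -4.6]
grip_width: 0.0152
```

```bash
python3 -c "
from h import *
cover()"
```

```text
t 30.95 cover [ 0.5447 -0.0246  0.1258] rpy [ 0.39  1.6  -5.62] tool rot [177.97  -0.34 -95.71] F [ 0.5 -0.1 -4.6] g 0.0152 
 dworld mm [ 10.4 143.8 -87.8] go tool cm [-14.46   0.09   8.7 ] twist 0.03
```

>>> {"fn": "arm_command", "kwargs": {"translation": [[0,-5,0],[0,-5,0],[0,0,0],[0,0,0]], "twist": [0,0,0,0]}}

```text
time_s: 31.45
tool_pos: [0.6457, -0.0305, 0.145]
tool_rot: [177.7, -0.3, -95.4]
force: [0.0, 0.0, -6.0]
grip_width: 0.0155
```

```bash
python3 -c "
from h import *
cover()"
```

```text
t 31.45 cover [ 0.6447 -0.0302  0.1195] rpy [ 0.45  1.89 -5.29] tool rot [177.68  -0.28 -95.38] F [ 0.  0. -6.] g 0.0155 
 dworld mm [-89.6 149.4 -81.5] go tool cm [-14.07   9.99   8.5 ] twist 0.36
```

>>> {"fn": "arm_command", "kwargs": {"translation": [[0,6.2,0],[0,6.2,0],[0,0,0],[0,0,0]], "twist": [0,0,0,0]}}

```text
time_s: 31.95
tool_pos: [0.5137, -0.0158, 0.1463]
tool_rot: [177.2, -0.3, -95.1]
force: [1.3, 0.3, -5.6]
grip_width: 0.0154
```

```bash
python3 -c "
from h import *
cover()"
```

```text
t 31.95 cover [ 0.5125 -0.0154  0.1209] rpy [ 0.4   2.35 -5.05] tool rot [177.22  -0.32 -95.14] F [ 1.3  0.3 -5.6] g 0.0154 
 dworld mm [ 42.6 134.6 -82.9] go tool cm [-13.84  -3.43   8.05] twist 0.6
```

>>> {"fn": "arm_command", "kwargs": {"translation": [[1.5,-0.3,0],[3,-0.4,0],[4,-0.5,0],[4,-0.5,0.5],[4,-0.5,1],[2.5,0,2],[1,0,2.5],[0,0,2],[0,0,1],[0,0,0]], "twist": [0,0,0,0,0,0,0,0,0,0]}}

```text
time_s: 33.2
tool_pos: [0.5229, -0.239, 0.0573]
tool_rot: [177.9, -0.7, -95.5]
force: [-0.0, 0.9, -5.2]
grip_width: 0.0155
```

```bash
python3 -c "
from h import *
cover()"
```

```text
t 33.2 cover [ 0.522  -0.2389  0.0318] rpy [ 0.02  1.66 -5.44] tool rot [177.91  -0.7  -95.52] F [-0.   0.9 -5.2] g 0.0155 
 dworld mm [ 33.1 358.1   6.2] go tool cm [-35.95   0.19  -1.06] twist 0.21
```

>>> {"fn": "arm_command", "kwargs": {"translation": [[0,0,0.8],[0,0,0.8],[0,0,0.6],[0,0,0.4],[0,0,0.2],[0,0,0.2],[0,0,0.2],[0,0,0.2]], "twist": [0,0,0,0,0,0,0,0]}}

```text
time_s: 34.2
tool_pos: [0.5245, -0.2397, 0.0255]
tool_rot: [178.2, -0.8, -95.4]
force: [-6.2, 2.2, 13.7]
grip_width: 0.0157
```

```bash
python3 -c "
from h import *
cover()"
```

```text
t 34.2 cover [ 0.5237 -0.2396  0.    ] rpy [-0.09  1.38 -5.35] tool rot [178.19  -0.81 -95.43] F [-6.2  2.2 13.7] g 0.0157 
 dworld mm [ 31.4 358.8  38. ] go tool cm [-35.96   0.41  -4.29] twist 0.3
```

>>> {"fn": "arm_command", "kwargs": {"translation": [[0,0,0.2],[0,0,0.2],[0,0,0.2],[0,0,0.2],[0,0,0.2],[0,0,0.2]], "twist": [0,0,0,0,0,0]}}

```text
time_s: 34.95
tool_pos: [0.5245, -0.2397, 0.0256]
tool_rot: [178.1, -0.9, -95.5]
force: [-4.9, 3.0, 6.8]
grip_width: 0.0155
```

```bash
python3 -c "
from h import *
cover();print(telemetry.get_obs()['wrist_torque'])"
```

```text
t 34.95 cover [ 5.236e-01 -2.396e-01  1.000e-04] rpy [-0.21  1.48 -5.4 ] tool rot [178.09  -0.93 -95.48] F [-4.9  3.   6.8] g 0.0155 
 dworld mm [ 31.5 358.8  37.9] go tool cm [-35.95   0.44  -4.37] twist 0.25
[0.63947463 1.13881435 0.01397601]
```

```bash
cat > m4.py <<'E'
from h import *
w=cam("wrist","w9")
s=telemetry.get_obs();r0=R.from_euler("xyz",G["r"],degrees=True);r=R.from_euler("xyz",s["tool_rot"],degrees=True)
gp=s["tool_pos"]+r.apply(r0.inv().apply(np.subtract((.5238,-.3287,.044),G["p"])));print("grip pt",gp.round(4))
o,y=gp[:2],-5.40
C=dict(px=((65,-60),(65,60)),py=((10,60),(65,60)),my=((10,-60),(65,-60)))
for n,(a,b) in C.items():
  W,k,q=edge(w,*toworld([a,b],o,y),.012,hw=7);print("cover",n,inframe(W,o,y).round(1).tolist(),k,round(q,2))
hsv=cv2.cvtColor(w["img"],cv2.COLOR_BGR2HSV)
red=((hsv[...,0]<8)|(hsv[...,0]>172))&(hsv[...,1]>130)&(hsv[...,2]>60)
for k in rect(red,15): 
    m=cv2.moments(k);p=(m["m10"]/m["m00"],m["m01"]/m["m00"]);print("red",p,inframe(onz(w,[p],.012),o,y).round(1))
p=proj(w,[(*toworld((48,-35),o,y)[0],.012)])[0];u,v=p.round().astype(int)
g=cv2.cvtColor(w["img"],cv2.COLOR_BGR2GRAY)[v-20:v+21,u-20:u+21]
for th in(150,170):
  for k in rect(g<th,60):
    m=cv2.moments(k);c=(u-20+m["m10"]/m["m00"],v-20+m["m01"]/m["m00"]);e=cv2.minEnclosingCircle(k);print("hole",p,c,e,inframe(onz(w,[c,(u-20+e[0][0],v-20+e[0][1])],.012),o,y).round(1).tolist())
cv2.imwrite("pics/w9c.png",cv2.resize(w["img"][:300,160:480],None,fx=2,fy=2))
E
python3 m4.py
```

```text
grip pt [ 0.5248 -0.2396  0.0441]
cover px [[65.8, 3.6], [65.7, -17.2]] 38 0.11
cover py [[51.1, 59.1], [29.5, 59.0]] 40 0.57
cover my [[27.4, -61.1], [49.4, -61.0]] 40 0.56
red (348.29453860640297, 152.70998116760828) [[ 48.7 -15.1]]
hole [385.39116282 153.88801604] (np.float64(387.59357923497265), np.float64(151.68954918032787)) ((22.5, 18.0), 13.647443771362305) [[49.2, -36.1], [49.0, -36.1]]
hole [385.39116282 153.88801604] (np.float64(387.24123208295214), np.float64(151.8841110094541)) ((22.514705657958984, 18.113969802856445), 14.062408447265625) [[49.1, -35.9], [48.9, -36.1]]
```

>>> {"fn": "arm_command", "kwargs": {"translation": [[0,0,-0.5],[0,0,-1],[0,0,-1.2],[-0.5,0,-1.5],[-1,0,-1.5],[-1.5,0,-1.5],[-2,0,-1.2],[-2,0,-0.8],[-2,0,-0.3],[-2,0,0]], "twist": [0,0,0,0,0,0,0,0,0,0]}}

```text
time_s: 36.25
tool_pos: [0.5398, -0.1203, 0.1261]
tool_rot: [178.3, -0.9, -95.4]
force: [1.0, 0.2, -6.0]
grip_width: 0.015
```

```bash
sed -i 's/^G=.*/G=dict(p=(.5245,-.2397,.0256),r=(178.09,-.93,-95.48),o=(.5255,-.2397,0.0),yaw=-5.33)/; s/target=(.5551,.1192,.038)/target=(.5547,.1197,.038)/' h.py; python3 -c "
from h import *
cover()"
```

```text
t 36.25 cover [ 0.5409 -0.1203  0.1005] rpy [ 0.02 -0.17 -5.25] tool rot [178.26  -0.91 -95.41] F [ 1.   0.2 -6. ] g 0.015 
 dworld mm [ 13.8 240.  -62.5] go tool cm [-24.12   0.71   5.89] twist 0.4
```

>>> {"fn": "arm_command", "kwargs": {"translation": [[-2,0.1,0],[-2.2,0.1,0],[-2.2,0.1,0],[-2.2,0.1,0],[-2.2,0.1,0],[-2.2,0.1,0],[-2.2,0.1,0],[-2.2,0,0],[-2,0,0],[-1.6,0,0]], "twist": [0,0,0.2,0.2,0,0,0,0,0,0]}}

```text
time_s: 37.5
tool_pos: [0.5467, 0.1094, 0.1185]
tool_rot: [177.7, -0.9, -95.3]
force: [-0.4, -0.7, -4.7]
grip_width: 0.0156
```

>>> {"fn": "arm_command", "kwargs": {"translation": [[-0.8,0,0],[-0.4,0,0],[0,0,0]], "twist": [0,0,0]}}

```text
time_s: 37.88
tool_pos: [0.5471, 0.1232, 0.1179]
tool_rot: [177.6, -0.9, -95.1]
force: [0.4, 0.4, -5.5]
grip_width: 0.0153
```

```bash
python3 -c "
from h import *
cover()"
```

```text
t 37.88 cover [0.5479 0.1233 0.0923] rpy [ 0.01  0.48 -4.99] tool rot [177.61  -0.92 -95.14] F [ 0.4  0.4 -5.5] g 0.0153 
 dworld mm [  6.8  -3.6 -54.3] go tool cm [ 0.21 -0.93  5.4 ] twist 0.66
```

>>> {"fn": "arm_command", "kwargs": {"translation": [[0.1,-0.3,0.3],[0.1,-0.3,0.5],[0,-0.2,0.5],[0,0,0.4],[0,0,0.3],[0,0,0]], "twist": [0.4,0.3,0,0,0,0]}}

```text
time_s: 38.62
tool_pos: [0.5546, 0.1169, 0.0954]
tool_rot: [177.6, -1.0, -96.1]
force: [0.4, -0.0, -4.6]
grip_width: 0.0154
```

```bash
python3 -c "
from h import *
cover()"
```

```text
t 38.62 cover [0.5553 0.1168 0.0698] rpy [-0.12  0.52 -5.99] tool rot [177.57  -1.05 -96.13] F [ 0.4 -0.  -4.6] g 0.0154 
 dworld mm [ -0.6   2.9 -31.8] go tool cm [-0.34 -0.04  3.18] twist -0.34
```

>>> {"fn": "arm_command", "kwargs": {"translation": [[-0.15,0,0],[-0.15,0.05,0.1],[0,0,0],[0,0,0]], "twist": [-0.2,-0.1,0,0]}}

```text
time_s: 39.12
tool_pos: [0.5546, 0.1206, 0.0949]
tool_rot: [177.6, -1.0, -95.8]
force: [0.5, 0.1, -5.6]
grip_width: 0.0155
```

```bash
python3 -c "
from h import *
cover();w=cam('wrist','w10')
p=proj(w,[(*toworld((48,35),(.5478,.05),-5.65)[0],.064)])[0];print(p)
u,v=p.round().astype(int);a=w['img'][v-30:v+31,u-40:u+41]
cv2.imwrite('pics/w10c.png',np.hstack([cv2.resize(a,None,fx=6,fy=6,interpolation=cv2.INTER_CUBIC),cv2.resize(w['img'][:300,200:480],(280,300)) [:, :280].repeat(1,0) if 0 else cv2.copyMakeBorder(w['img'][:300,180:480],0,66,0,0,cv2.BORDER_CONSTANT)]))"
```

```text
t 39.12 cover [0.5554 0.1206 0.0693] rpy [-0.08  0.47 -5.63] tool rot [177.62  -1.01 -95.77] F [ 0.5  0.1 -5.6] g 0.0155 
 dworld mm [ -0.7  -0.9 -31.3] go tool cm [ 0.04 -0.07  3.13] twist 0.02
[381.18021999 149.86594667]
```

View pics/w10c.png

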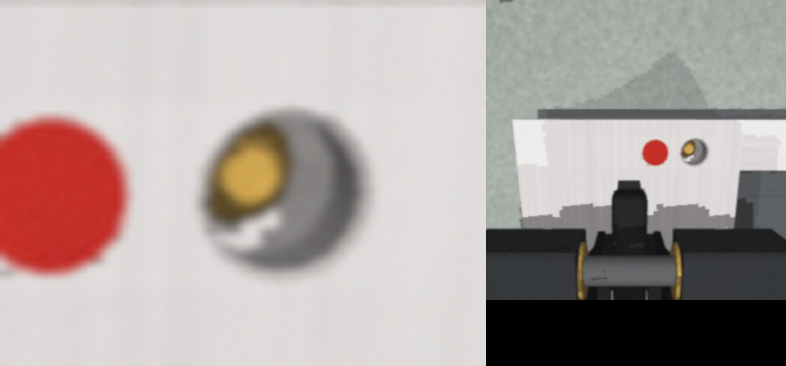

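```bash
cat > m5.py <<'E'
from h import *
w=load("w10")
f=lambda x,y,u0=341,v0=120:(u0+(x+.5)/6-.5,v0+(y+.5)/6-.5)
h=onz(w,[f(284,190)],.0809)[0];b=onz(w,[f(251,172)],.064)[0]
print("hole",h,"pin",b,"pin-hole world mm",((b-h)*1e3).round(2),"fixture",(inframe(b,(.5478,.05),-5.65)),"hole in cover frame",inframe(h,(.5554,.1206),-5.63))
hsv=cv2.cvtColor(w["img"],cv2.COLOR_BGR2HSV);m=(hsv[...,0]>12)&(hsv[...,0]<30)&(hsv[...,1]>110)&(hsv[...,2]>150);m[:, :360]=0;m[:,410:]=0;m[180:]=0
k=rect(m,8)[0];M=cv2.moments(k);print("bright brass",M["m10"]/M["m00"],M["m01"]/M["m00"],cv2.boundingRect(k),f(251,172))
g=cv2.cvtColor(w["img"],cv2.COLOR_BGR2GRAY)[130:175,365:412];k=rect(g<185,100)[0];e=cv2.fitEllipse(k);print("hole",e[0][0]+365,e[0][1]+130,e[1],f(284,190))
b=onz(w,[(M["m10"]/M["m00"],M["m01"]/M["m00"])],.064)[0];h=onz(w,[(e[0][0]+365,e[0][1]+130)],.0809)[0];print("pin-hole world mm",((b-h)*1e3).round(2))
E
python3 m5.py
```

```text
hole [0.60039067 0.07967168 0.0809    ] pin [0.59987878 0.07933627 0.064     ] pin-hole world mm [ -0.51  -0.34 -16.9 ] fixture [[48.93757941 34.32097456]] hole in cover frame [[ 48.78887879 -36.31712552]]
bright brass 382.4051724137931 148.55172413793105 (378, 144, 10, 10) (382.4166666666667, 148.25)
hole 388.3664360046387 151.02906608581543 (26.30986213684082, 27.390989303588867) (387.9166666666667, 151.25)
pin-hole world mm [ -0.78  -0.08 -16.9 ]
```

>>> {"fn": "arm_command", "kwargs": {"translation": [[0.02,0.03,0.2],[0,0,0.2],[0,-0.01,0.2],[0,-0.01,0.2],[0,-0.01,0.2]], "twist": [0,0,0,0,0]}}

```text
time_s: 39.8
tool_pos: [0.5542, 0.1201, 0.0843]
tool_rot: [177.6, -1.0, -95.8]
force: [-0.1, -0.3, -6.5]
grip_width: 0.0156
```

```bash
python3 -c "
from h import *
cover()"
```

```text
t 39.8 cover [0.555  0.1201 0.0587] rpy [-0.08  0.46 -5.64] tool rot [177.63  -1.01 -95.79] F [-0.1 -0.3 -6.5] g 0.0156 
 dworld mm [ -0.3  -0.4 -20.7] go tool cm [ 0.   -0.06  2.07] twist 0.01
```

>>> {"fn": "arm_command", "kwargs": {"translation": [[0,0,0.2],[0,-0.01,0.2],[0,0,0.2],[0,-0.01,0.2]], "twist": [0,0,0,0]}}

```text
time_s: 40.3
tool_pos: [0.554, 0.12, 0.0757]
tool_rot: [177.6, -1.0, -95.8]
force: [0.0, -0.6, -5.3]
grip_width: 0.0156
```

```bash
python3 -c "
from h import *
cover()"
```

```text
t 40.3 cover [0.5548 0.12   0.0501] rpy [-0.08  0.47 -5.65] tool rot [177.62  -1.01 -95.79] F [ 0.  -0.6 -5.3] g 0.0156 
 dworld mm [ -0.1  -0.3 -12.1] go tool cm [ 0.01 -0.04  1.21] twist 0.0
```

Past the tapers with no contact force. Continuing down.

>>> {"fn": "arm_command", "kwargs": {"translation": [[0,-0.01,0.2],[0,0,0.2],[0,-0.01,0.2],[0,-0.01,0.2],[0,0,0.15]], "twist": [0,0,0,0,0]}}

```text
time_s: 40.92
tool_pos: [0.5539, 0.1198, 0.0655]
tool_rot: [177.6, -1.0, -95.8]
force: [-0.6, -0.4, -4.9]
grip_width: 0.0156
```

>>> {"fn": "arm_command", "kwargs": {"translation": [[0,0,0.1],[0,0,0.1]], "twist": [0,0]}}

```text
time_s: 41.18
tool_pos: [0.5539, 0.1195, 0.0636]
tool_rot: [177.6, -1.0, -95.8]
force: [-0.9, -2.1, -0.9]
grip_width: 0.0154
```

```bash
python3 -c "
from h import *
cover()"
```

```text
t 41.17 cover [0.5546 0.1195 0.038 ] rpy [-0.1   0.47 -5.66] tool rot [177.62  -1.04 -95.8 ] F [-0.9 -2.1 -0.9] g 0.0154 
 dworld mm [ 0.1  0.2 -0. ] go tool cm [-0.02 -0.    0.  ] twist -0.01
```

>>> {"fn": "arm_command", "kwargs": {"translation": [[0,0,0.1],[0,0,0.1],[0,0,0.1]], "twist": [0,0,0]}}

```text
time_s: 41.55
tool_pos: [0.5539, 0.1195, 0.0636]
tool_rot: [177.6, -1.1, -95.8]
force: [-4.7, -2.2, 4.9]
grip_width: 0.0156
```

>>> {"fn": "arm_command", "kwargs": {"translation": [[0,0,0.1],[0,0,0.1],[0,0,0.1]], "twist": [0,0,0]}}

```text
time_s: 41.92
tool_pos: [0.5539, 0.1194, 0.0636]
tool_rot: [177.7, -1.1, -95.8]
force: [-5.2, -1.0, 5.5]
grip_width: 0.0154
```

```bash
python3 -c "
from h import *
cover()"
```

```text
t 41.92 cover [0.5547 0.1194 0.038 ] rpy [-0.21  0.4  -5.69] tool rot [177.69  -1.14 -95.83] F [-5.2 -1.   5.5] g 0.0154 
 dworld mm [0.  0.3 0. ] go tool cm [-0.03  0.   -0.  ] twist -0.04
```

>>> {"fn": "arm_command", "kwargs": {"translation": [[0,0,0],[0,0,0],[0,0,0],[0,0,0],[0,0,0]], "twist": [0,0,0,0,0], "grip": 60}}

```text
time_s: 42.55
tool_pos: [0.5566, 0.1205, 0.0646]
tool_rot: [178.0, -1.0, -95.8]
force: [0.8, -0.0, 1.0]
grip_width: 0.0508
```

>>> {"fn": "arm_command", "kwargs": {"translation": [[0,0,-0.5],[0,0,-1],[0,0,-2],[0,0,-3],[0,0,-3],[0,0,-3],[0,0,-2],[0,0,-1],[0,0,0],[0,0,0]], "twist": [0,0,0,0,0,0,0,0,0,0]}}

```text
time_s: 43.8
tool_pos: [0.5624, 0.1232, 0.2286]
tool_rot: [178.2, -1.0, -95.8]
force: [0.8, -1.0, -0.7]
grip_width: 0.0522
```

```bash
cat > m6.py <<'E'
from h import *
w=cam("wrist","w11");fx()
o=toworld((0,70),(.5478,.05),-5.65)[0];y=-5.65
for z in(.050,):
  for n,(a,b) in dict(px=((65,-60),(65,60)),py=((-20,60),(65,60)),my=((-20,-60),(65,-60))).items():
    try: W,k,q=edge(w,*toworld([a,b],o,y),z,hw=5);print("cover",n,inframe(W,o,y).round(1).tolist(),k,round(q,2))
    except Exception as e: print(n,e)
c=cam("top","t3");hsv=cv2.cvtColor(c["img"],cv2.COLOR_BGR2HSV)
m=(hsv[...,0]>5)&(hsv[...,0]<22)&(hsv[...,1]>150)&(hsv[...,2]>60);m[:,:150]=0;m[:,255:]=0;m[:215]=0
for k in rect(m,20): print("shoe",cv2.minAreaRect(k),onz(c,[cv2.minAreaRect(k)[0]],.016).round(3))
a=np.load("top.npy",allow_pickle=True).item();d=cv2.absdiff(a["img"],c["img"]).sum(2)>90
for n,(x0,y0,x1,y1) in dict(brush=(200,122,275,162),disc=(286,105,342,158),ring=(388,132,422,166),jar=(442,150,474,182),big=(284,260,330,306),small=(342,260,364,282)).items(): print(n,"changed px",d[y0:y1,x0:x1].sum())
E
python3 m6.py
```

```text
t 43.85 fix mm [  7.   75.1 228.6] rot [178.18  -0.95 -95.77] F [-0.9  0.3  0.1] g 0.0521
cover px [[65.2, 14.6], [65.2, -26.1]] 33 0.01
cover py [[44.7, 58.7], [2.6, 59.1]] 40 0.49
cover my [[-10.4, -61.5], [32.8, -61.8]] 26 0.46
shoe ((206.71763610839844, 245.8294219970703), (43.80061721801758, 10.017585754394531), 6.911227226257324) [[0.452 0.349 0.016]]
brush changed px 1186
disc changed px 15
ring changed px 0
jar changed px 0
big changed px 1629
small changed px 0
```

>>> {"fn": "arm_command", "kwargs": {"translation": [[2,0,-0.5],[4,0,-0.5],[5,0,0],[5,0,0],[5,0,0],[5,0,0],[5,0,0],[4,0,0],[2,0,0],[0,0,0]], "twist": [0,0,0,0,0,0,0,0,0,0]}}

```text
time_s: 45.15
tool_pos: [0.5216, -0.2535, 0.2357]
tool_rot: [177.4, -0.8, -95.5]
force: [0.3, 0.9, 0.3]
grip_width: 0.0522
```

```bash
cat > m7.py <<'E'
from h import *
c=cam("top","t4");a=np.load("top.npy",allow_pickle=True).item()
sh,_=cv2.phaseCorrelate(np.float32(cv2.cvtColor(a["img"][130:310,150:300],6)),np.float32(cv2.cvtColor(c["img"][130:310,150:300],6)));print("shift all",sh)
for n,(x0,y0,x1,y1) in dict(brush=(200,122,275,162),disc=(286,105,342,158),ring=(388,132,422,166),jar=(442,150,474,182),big=(284,260,330,306),small=(342,260,364,282)).items():
    p,q=[np.float32(cv2.cvtColor(k["img"][y0:y1,x0:x1],6)) for k in(a,c)]
    print(n,"changed",(abs(p-q)>30).sum(),"shift",np.round(cv2.phaseCorrelate(p,q,cv2.createHanningWindow(p.shape[::-1],cv2.CV_32F))[0],2))
o=toworld((0,70),(.5478,.05),-5.65)[0]
for z in(.050,):
  for n,(p,q) in dict(px=((65,-60),(65,60)),mx=((-65,-60),(-65,60)),py=((-65,60),(65,60)),my=((-65,-60),(65,-60))).items():
    W,k,r=edge(c,*toworld([p,q],o,-5.65),z,hw=4);print("cover",n,inframe(W,o,-5.65).round(1).tolist(),k)
h=cv2.cvtColor(c["img"],cv2.COLOR_BGR2HSV);print("red dot",[onz(c,[cv2.minEnclosingCircle(k)[0]],.05).round(3).tolist() for k in rect(((h[...,0]<8)|(h[...,0]>172))&(h[...,1]>130)&(h[...,2]>70),3) if 200<cv2.boundingRect(k)[0]<400], "exp",toworld((48,-15),o,-5.65).round(3))
s=cam("scene","s4");s0=np.load("scene.npy",allow_pickle=True).item()
for n,(x0,y0,x1,y1) in dict(brush=(312,285,370,375),disc=(222,245,292,305)).items():
    p,q=[np.float32(cv2.cvtColor(k["img"][y0:y1,x0:x1],6)) for k in(s0,s)];print("scene",n,(abs(p-q)>30).sum())
E
python3 m7.py
```

```text
shift all (0.25807661324425624, -0.04621829606180938)
brush changed 1 shift [ 0.35 -0.01]
disc changed 0 shift [0.04 0.07]
ring changed 0 shift [ 0.   -0.06]
jar changed 49 shift [-0.03 -0.07]
big changed 0 shift [-0.03  0.  ]
small changed 0 shift [-0.11 -0.11]
cover px [[67.5, 58.2], [67.7, -53.7]] 30
cover mx [[-63.2, 53.2], [-63.6, -56.6]] 40
cover py [[-51.9, 61.3], [59.6, 61.3]] 40
cover my [[-56.8, -58.7], [54.2, -57.6]] 39
red dot [[[0.604, 0.101, 0.05]]] exp [[0.601 0.1  ]]
scene brush 0
scene disc 0
```

```bash
python3 -c "
from h import *
print(env.sign_off())"
```

```text
the job is handed in; nothing more can be done
None
```

The job is done and handed in; the robot's clock read 45.2 s at the last move, against the 69 s limit.

**Insert:** I pushed it with the shoe's nose along the fence until it stopped against the blue stop, with about 8 N on the wrist at the end. Wrist views from two headings put its rear face at fixture y ≈ 50 mm and its fence side at x ≈ 30 mm, both within 0.5 mm of home.

**Shoe:** It is back on its underside on the bench at about (0.45, 0.35) m, well clear of the fixture. I judged it flat from the height at contact, not from a separate measurement.

**Cover:** It is on both pins, with the large hole on the large brass pin. It went down with no contact force until the underside reached the 38 mm seat height. The force there stayed under 8 N, and I let go only once the plate carried its own weight.

**Extra step:** Fast moves with the cover had tilted the tool by about 2°. I set the cover briefly on free bench without letting go, so it lay level again. From then on I moved it more slowly, and it was about 0.5° off level as it was lowered.

**Bystanders:** Before-and-after pictures show the disc, ring, jar, brush and the two look-alike inserts where they were.
- The top view gave a 0.35 px shift for the brush, but the scene view shows no change there.
- A few pixels near the jar changed in the last top view. I took that for the arm's shadow, as the jar itself shows no shift.

**Disagreement:** The cameras do not fully agree on where the seated cover lies. The wrist camera reads its plate edges about 1 mm one way along the fence. The top camera reads them about 2 mm in each direction, the other way along the fence. Both are within the stated calibration, and the seat height and pin fit agree with it being fully seated.

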